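# Find the rack blank among the tins and square it on the bench block

## Robot

A 6-joint arm with a two-finger parallel gripper is mounted at the origin on the work surface. World frame = base frame: x ahead of the robot, y to its left, z up, the work surface at z = 0. Lengths are in m, angles in rad, forces in N, time in s.
With the tool pointing down it reaches from about 0.375 to 0.9 m from the base axis. Payload 3.1 kg.
Tool frame: the origin (TCP) lies on the front face of the gripper's body, between the roots of the fingers; the fingertips stand 73 mm ahead of it and the grasp point (between the pads) lies 54 mm ahead of it; z points along the fingers, y is the line along which they close (so a half turn about z gives the same grasp; the last joint's range is limited). The gripper opens to 85 mm and grips with 20 to 120 N. Pads are 22 mm wide; open, the fingers measure 114 mm over their backs; the gripper's body (76 mm by 85 mm) begins 54 mm behind the grasp point. The pads swing forward as they close: fully open they stand 13 mm farther back than shut.
Start: joints at [1.105, 0.527, 1.433, -0, 1.181, -0.178], TCP at [0.177, 0.599, 0.304] pointing down, gripper open.
Joint ranges: [-3.08, 3.08], [-0.75, 2.2], [0.22, 2.44], [-1.43, 4.57], [0, 2.65], [-2.85, 2.85]. Speed limits (rad/s): [2.79, 2.79, 3.14, 3.14, 3.14, 3.14].

## Interface

Orientations are given as a unit quaternion [x, y, z, w].
In Python, from cell import monitor, vision, workorder gives the robot as it stands.
- The arm moves only by the tool play_rows, never from a script. Its argument "series" is a list of rows, each a list of 2 entries, a list of its own where there are three numbers: the shift along the tool's x, y, z each as a share of 0.025 m, from -1 to 1, then the turn about the tool's z as a share of pi/4 rad, from -1 to 1. A call has 1 to 8 rows; each row shifts and turns the commanded pose from where the row before left it, along the tool's axes as they then stand; what a row does not reach is not made up. A row lasts 1/8 s, in which the tool goes at most 62.5 mm and 10.7 degrees, less where a joint would pass 70% of its speed; a pose out of reach is approached as far as the arm can. A call with a number of a shift or a turn outside -1 to 1 is refused whole. A call with a gripper value outside its range is refused whole. "fingers" is the opening, from 0 (shut) to 1 (fully open), set as the call begins (left out, the last holds). The fingers move at their own pace and stop on an object; "newtons" is the grip in N (left out, the last holds). Time passes only in rows, so rows that do not move let the fingers close. It gives the time, the measured TCP pose, the force, the opening and the grip force at its end, in the units of the state.
- monitor.state(): the state, without advancing time (a new reading comes with each control period).
- vision.snapshot(name): name is "scene" or "top" or "wrist"; returns the picture (480x640x3 uint8, red, green, blue); there is no depth.
- vision.camera_model(name): a dict with "camera_matrix" (3x3 intrinsics, pixels), "R" (3x3) and "t" (3): a world point X has camera coordinates R X + t. Camera axes: x right, y down, z forward; pixel columns grow to the right and rows downward; lengths in m; the calibration is good to about 2 mm. A picture is of the moment at which its call begins: read the wrist's pose just before it. camera_model takes no time and is no camera call; for the wrist camera it gives the pose at the moment of the call.
- workorder.job_done(): hands the job in; it is judged then, once.
The state is a dict: "t": time; "q": joint angles; "qvel": joint speeds; "effort": joint torques, N m; "position": TCP position; "orientation": TCP orientation; "ft_force": force on the tool from outside, world axes, zero at the start; "wrist_torque": the same for the moment, N m; "grip_width": opening from 0.0 (shut) to 1.0 (fully open); "grasp_force": force on a finger pad.
Only numpy, scipy, OpenCV 4.12 (cv2) and the standard library are available. Lean on these libraries where they do the work, as an engineer would, in place of code of your own. Each camera call takes 0.05 s, during which the arm holds its last target. There are 200 camera calls.

## Task

One of the three shut tins holds the toothed brass rack blank (the wider bar), the other two hold plain steel click blanks: open the tins until you find it, take it out and lay it flat on the black iron bench block, pushed home into the corner so that it sits flush against both fences. The steel blanks end up in their own tins and everything else stays where it stands; the lids you open may be left open.

Things in the scene. Friction and masses are not known exactly. Their poses are not given: they have to be found in the camera images.
- tin_a: One of three look-alike bare tinplate boxes, fixed to the bench, 100 x 100 mm and 36 mm high, walls and floor 4 mm. Origin: centre of its underside. It opens away from the robot: its x points from its opening front to its hinge side (roughly towards the robot), y along the hinge, z up. Each tin holds one bar; which bar is not known until the tin is opened.
- lid_a (a joint): Hinge of the lid of tin_a, rad: 0 shut, 1.05 fully open against its stop. The hinge is stiff: the lid stays wherever it is left; about 2 N at the knob moves it. Fully open, the 5 mm thick, 100 mm deep lid still leans over the hinge half of its tin, so the bar must be reached slantwise, the tool leaning away from the hinge by some 30 degrees.
- lid_a_handle (a point): Grip point in the head of the brass knob on lid_a: head 28 mm across, from 8 mm below to 8 mm above this point when shut; neck 12 mm across under it. The point is 35 mm above the lid's top and 30 mm behind its front edge, and moves with the lid; its axes are the lid's.
- lid_a_hinge (a point): Point on the hinge axis of lid_a, mid-length, at the tin's rim nearest the robot; the axis runs along the tin's y. The knob's grip point lies 70 mm to the front of the axis and 40 mm above it when shut.
- tin_b: One of three look-alike bare tinplate boxes, fixed to the bench, 100 x 100 mm and 36 mm high, walls and floor 4 mm. Origin: centre of its underside. It opens away from the robot: its x points from its opening front to its hinge side (roughly towards the robot), y along the hinge, z up. Each tin holds one bar; which bar is not known until the tin is opened.
- lid_b (a joint): Hinge of the lid of tin_b, rad: 0 shut, 1.05 fully open against its stop. The hinge is stiff: the lid stays wherever it is left; about 2 N at the knob moves it. Fully open, the 5 mm thick, 100 mm deep lid still leans over the hinge half of its tin, so the bar must be reached slantwise, the tool leaning away from the hinge by some 30 degrees.
- lid_b_handle (a point): Grip point in the head of the brass knob on lid_b: head 28 mm across, from 8 mm below to 8 mm above this point when shut; neck 12 mm across under it. The point is 35 mm above the lid's top and 30 mm behind its front edge, and moves with the lid; its axes are the lid's.
- lid_b_hinge (a point): Point on the hinge axis of lid_b, mid-length, at the tin's rim nearest the robot; the axis runs along the tin's y. The knob's grip point lies 70 mm to the front of the axis and 40 mm above it when shut.
- tin_c: One of three look-alike bare tinplate boxes, fixed to the bench, 100 x 100 mm and 36 mm high, walls and floor 4 mm. Origin: centre of its underside. It opens away from the robot: its x points from its opening front to its hinge side (roughly towards the robot), y along the hinge, z up. Each tin holds one bar; which bar is not known until the tin is opened.
- lid_c (a joint): Hinge of the lid of tin_c, rad: 0 shut, 1.05 fully open against its stop. The hinge is stiff: the lid stays wherever it is left; about 2 N at the knob moves it. Fully open, the 5 mm thick, 100 mm deep lid still leans over the hinge half of its tin, so the bar must be reached slantwise, the tool leaning away from the hinge by some 30 degrees.
- lid_c_handle (a point): Grip point in the head of the brass knob on lid_c: head 28 mm across, from 8 mm below to 8 mm above this point when shut; neck 12 mm across under it. The point is 35 mm above the lid's top and 30 mm behind its front edge, and moves with the lid; its axes are the lid's.
- lid_c_hinge (a point): Point on the hinge axis of lid_c, mid-length, at the tin's rim nearest the robot; the axis runs along the tin's y. The knob's grip point lies 70 mm to the front of the axis and 40 mm above it when shut.
- part_a: The bar that lies flat in tin_a, 44 mm long (its x), 18 mm high; origin: centre of its underside. Of the three bars one is the wanted brass rack blank, 24 mm wide (y), golden, 160 to 190 g, with filed teeth across its top (about 2 mm high); the other two are plain grey steel click blanks 14 mm wide, 64 to 85 g. Which name is which is not told: it shows by sight or by the width between the fingers.
- part_b: The bar that lies flat in tin_b, 44 mm long (its x), 18 mm high; origin: centre of its underside. Of the three bars one is the wanted brass rack blank, 24 mm wide (y), golden, 160 to 190 g, with filed teeth across its top (about 2 mm high); the other two are plain grey steel click blanks 14 mm wide, 64 to 85 g. Which name is which is not told: it shows by sight or by the width between the fingers.
- part_c: The bar that lies flat in tin_c, 44 mm long (its x), 18 mm high; origin: centre of its underside. Of the three bars one is the wanted brass rack blank, 24 mm wide (y), golden, 160 to 190 g, with filed teeth across its top (about 2 mm high); the other two are plain grey steel click blanks 14 mm wide, 64 to 85 g. Which name is which is not told: it shows by sight or by the width between the fingers.
- block: Black iron bench block, fixed, 120 x 120 mm, deck 20 mm above the bench. Origin: centre of its underside. Its x points roughly away from the robot. Two bright steel fences, 10 mm wide and 8 mm higher than the deck, run along its whole +x (rear, far from the robot) and +y (left) edges.
- deck: The block's ground top plate inside the fences, fixed, 110 x 110 x 4 mm, its top 20 mm above the bench; origin: centre of its underside.
- corner (a point): Inner corner of the two fences of the block, at deck height: the rear fence's face is the plane x = 0 and the left fence's face the plane y = 0 of this frame (block's axes), the free deck lies towards -x and -y for 110 mm each way.
- wheel_1: Loose brass minute wheel, 30 mm across, 14 mm high, standing between the tins. A bystander. Origin at its underside.
- wheel_2: Loose brass minute wheel, 26 mm across, 14 mm high, standing between the tins. A bystander. Origin at its underside.
- loupe: Loose black eyeglass loupe, 32 mm across, 24 mm high, standing between the tins. A bystander. Origin at its underside.
- driver: Screwdriver with a dark wooden handle, 150 mm long, lying. A bystander. Origin at its underside.
- oil: Small amber jar with a brass cap, 32 mm across, 50 mm high. A bystander. Origin at its underside.
- mallet: Small brass-headed hammer, 180 mm long, lying. A bystander. Origin at its underside.
Not all that is in view belongs to the job. What is shaped like the tin_b but green or orange is not meant. Leave any green look-alike of the block alone.

How it is judged:
By the outcome, as a careful person would: the job done as asked, in the order asked, and still so for the second after the job is handed in, with the robot touching nothing.
It also fails if it takes over 72 s, if anything falls off the work surface, if the arm or the gripper's body presses on something with over 40 N, if the wrist force passes 120 N, or if a joint passes its speed limit or range.

## Working session

There is one attempt and no reset: what is moved stays moved. The work goes in short steps, Python scripts to look and compute and a tool call to move; the robot and the scene stay as the last step left them, time stands still between calls to the robot, and variables do not carry over. Pictures are saved under pics/ and viewed, at most 10 in all, crops included, and the job is handed in when it is done.

Besides the shell and the picture viewer there is one more tool, called as name(argument=value, ...) on one line, values as JSON. play_rows: Moves the arm, as the interface text tells. Its arguments: {"type":"object","properties":{"series":{"type":"array"},"fingers":{"type":"number"},"newtons":{"type":"number"}},"required":["series"]}

```bash
ls; mkdir -p pics
python3 - <<'E'
from cell import monitor, vision, workorder
import cv2,numpy as np
s=monitor.state();print({k:np.round(v,3).tolist() for k,v in s.items()})
for n in("scene","top"):
    cv2.imwrite(f"pics/{n}0.png",vision.snapshot(n)[:,:,::-1])
    m=vision.camera_model(n);print(n,{k:np.round(v,4).tolist() for k,v in m.items()})
m=vision.camera_model("wrist");print({k:np.round(v,4).tolist() for k,v in m.items()})
E
```

```text
pics
{'t': 0.0, 'q': [1.106, 0.528, 1.434, -0.0, 1.181, -0.179], 'qvel': [-0.0, -0.0, 0.001, -0.002, 0.001, 0.001], 'effort': [0.001, -44.235, -17.803, 0.0, 0.008, -0.0], 'position': [0.177, 0.599, 0.303], 'orientation': [0.143, 0.99, -0.001, -0.0], 'ft_force': [0.284, 0.683, 0.648], 'wrist_torque': [-0.018, 0.033, -0.016], 'grasp_force': 0.0, 'grip_width': 0.999}
scene {'camera_matrix': [[561.477, 0.0, 315.9861], [0.0, 561.477, 235.0723], [0.0, 0.0, 1.0]], 'R': [[0.1556, 0.9878, 0.0021], [0.7728, -0.1204, -0.6232], [-0.6153, 0.0986, -0.7821]], 't': [-0.1277, -0.3789, 1.7494]}
top {'camera_matrix': [[619.978, 0.0, 319.0558], [0.0, 619.978, 236.2005], [0.0, 0.0, 1.0]], 'R': [[0.0255, -0.9995, 0.0176], [-0.9875, -0.0279, -0.1548], [0.1552, -0.0134, -0.9878]], 't': [-0.0085, 0.5601, 1.8891]}
{'camera_matrix': [[378.126, 0.0, 315.0359], [0.0, 378.126, 247.3291], [0.0, 0.0, 1.0]], 'R': [[0.2825, 0.9593, -0.0014], [0.911, -0.2679, 0.3134], [0.3003, -0.0898, -0.9496]], 't': [-0.6253, -0.0412, 0.3807]}
```

View pics/top0.png

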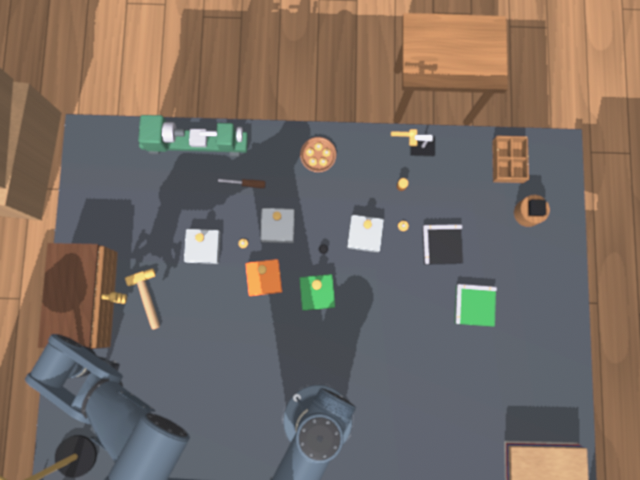

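View pics/scene0.png

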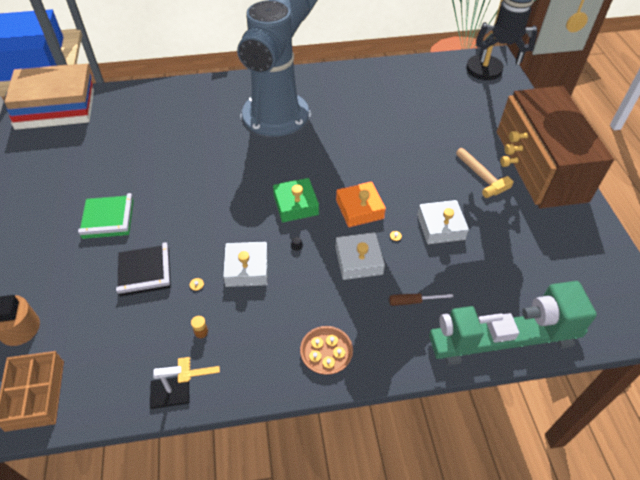

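The top view shows three bare tins, at about (201,246), (277,225) and (366,233). Look-alikes to avoid are the orange box (263,278) and the green box (317,292). The black block is at (443,244) and its green look-alike at (477,305). Next, one enlarged crop to confirm.

```bash
cat > h.py <<'E'
import cv2,numpy as np
from cell import monitor, vision, workorder
from scipy.spatial.transform import Rotation as Ro
def ray(m,px,z):
    K,R,t=[np.array(m[k]) for k in("camera_matrix","R","t")]
    d=R.T@np.linalg.inv(K)@np.array([px[0],px[1],1.]);c=-R.T@t
    return c+d*(z-c[2])/d[2]
def proj(m,X):
    K,R,t=[np.array(m[k]) for k in("camera_matrix","R","t")]
    p=K@(R@np.array(X)+t);return p[:2]/p[2]
def tool():
    s=monitor.state();return np.array(s["position"]),Ro.from_quat(s["orientation"]),s
E
python3 - <<'E'
from h import *
a=cv2.imread("pics/top0.png")[195:275,175:475];b=cv2.imread("pics/scene0.png")[190:300,110:480]
A=cv2.resize(a,None,fx=2.6,fy=2.6,interpolation=2);B=cv2.resize(b,None,fx=2.1,fy=2.1,interpolation=2)
A=cv2.copyMakeBorder(A,0,0,0,800-A.shape[1],0);B=cv2.copyMakeBorder(B,0,0,0,800-B.shape[1],0)
cv2.imwrite("pics/c1.png",np.vstack([A,B]))
m=vision.camera_model("top")
for p in[(201,246),(277,225),(366,233)]:print(ray(m,p,.041))
print(ray(m,(443,244),.02))
E
```

```text
[0.51945186 0.37212244 0.041     ]
[0.59231332 0.13896533 0.041     ]
[ 0.5748802  -0.13999746  0.041     ]
[ 0.55002781 -0.38606455  0.02      ]
```

View pics/c1.png

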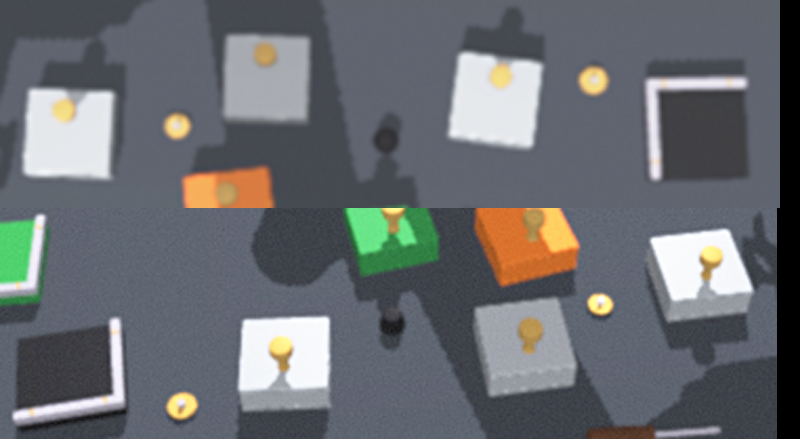

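Run:
```python
from h import *
m=vision.camera_model("top")
C={"L":[(27,88),(116,92),(111,178),(23,175)],"M":[(226,35),(310,38),(308,122),(223,119)],"R":[(459,53),(543,62),(533,148),(448,138)]}
K={"L":(64,110),"M":(265,55),"R":(501,77)}
f=lambda p:((p[0]+.5)/2.6-.5+175,(p[1]+.5)/2.6-.5+195)
for k,c in C.items():
    P=np.array([ray(m,f(p),.041) for p in c])[:,:2]
    v=(P[0]-P[3]+P[1]-P[2])/2; u=(P[0]-P[1]+P[3]-P[2])/2
    print(k,P.mean(0).round(4),"front dir deg",np.degrees(np.arctan2(v[1],v[0])).round(1),np.degrees(np.arctan2(-u[0],u[1])).round(1),np.linalg.norm(v),np.linalg.norm(u),"knob",ray(m,f(K[k]),.08).round(4))
P=np.array([ray(m,f(p),.028) for p in [(646,77),(748,77),(660,180)]])[:,:2]
print("block outer",P.round(4), ray(m,f((659,88)),.028))
```

```text
L [0.5199 0.3711] front dir deg 0.2 -0.7 0.10429794121901911 0.10551275018741575 knob [0.5417 0.3719 0.08  ]
M [0.5929 0.1381] front dir deg 0.4 -0.4 0.10258340144474706 0.1016184256908592 knob [0.614 0.139 0.08 ]
R [ 0.5743 -0.138 ] front dir deg -6.1 -4.9 0.10516974986717657 0.10231535824196618 knob [ 0.5956 -0.1404  0.08  ]
block outer [[ 0.61   -0.3217]
 [ 0.6136 -0.4463]
 [ 0.4845 -0.3386]] [ 0.59687905 -0.3375469   0.028     ]
```

play_rows(series=[[[-1, -0.6, 0], -0.18], [[-1, -0.6, 0], -0.18], [[-1, -0.6, 0], 0], [[-1, -0.6, 0], 0], [[-1, -0.6, 0], 0], [[-1, -0.6, 0], 0], [[-1, -0.6, 0], 0], [[-1, -0.6, 0.3], 0]], fingers=0.7, newtons=25)

```text
t: 1.1
position: [0.3696, 0.4685, 0.2965]
orientation: [0.002, 1.0, 0.0, 0.0]
ft_force: [0.8, 0.1, -0.2]
grip_width: 0.701
grasp_force: 0.0
```

play_rows(series=[[[-1, -0.55, 0.5], 0], [[-1, -0.55, 0.5], 0], [[-1, -0.55, 0.5], 0], [[-1, -0.55, 0.5], 0], [[-1, -0.55, 0.5], 0], [[-1, -0.55, 0.5], 0], [[-0.3, -0.3, 0.3], 0]])

```text
t: 1.98
position: [0.5268, 0.3773, 0.2127]
orientation: [0.003, 1.0, -0.0, -0.0]
ft_force: [-1.5, -0.0, 0.9]
grip_width: 0.699
grasp_force: 0.0
```

Run:
```python
from h import *
p,r,s=tool();m=vision.camera_model("wrist");I=vision.snapshot("wrist")
print(p.round(4),s["q"]);cv2.imwrite("pics/w1.png",I[:,:,::-1])
for k,X in{"knobL":(.5405,.371,.084),"grasp":p+r.apply([0,0,.054])}.items():print(k,proj(m,X).round(0))
# tool->cam
R,t=np.array(m["R"]),np.array(m["t"]);c=-R.T@t
print("cam in tool",r.inv().apply(c-p).round(4)); print((R@r.as_matrix()).round(4).tolist())
```

```text
[0.5268 0.3773 0.2127] [ 4.49318573e-01  6.64278559e-01  1.45044723e+00 -5.12389438e-05
  1.02789033e+00 -1.11574120e+00]
knobL [302. 293.]
grasp [312. 345.]
cam in tool [ 0.0801  0.001  -0.0705]
[[0.0004, 1.0, -0.0006], [-0.9495, 0.0002, -0.3139], [-0.3139, 0.0007, 0.9495]]
```

View pics/w1.png

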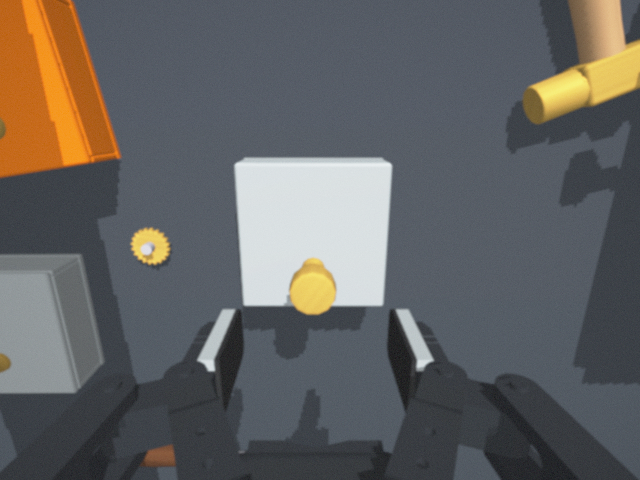

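Run:
```python
from h import *
m=vision.camera_model("wrist")
print("knob",ray(m,(313,290),.084).round(4));
for p in[(242,305),(384,305),(238,163),(391,163)]:print(ray(m,p,.041).round(4))
```

```text
knob [0.5376 0.3761 0.084 ]
[0.5686 0.3254 0.041 ]
[0.5691 0.4259 0.041 ]
[0.4701 0.3294 0.041 ]
[0.4706 0.4252 0.041 ]
```

play_rows(series=[[[-0.45, 0, 1], 0], [[0, 0, 1], 0], [[0, 0, 1], 0], [[0, 0, 0.4], 0]])

```text
t: 2.52
position: [0.5353, 0.3784, 0.1275]
orientation: [0.002, 1.0, -0.001, -0.002]
ft_force: [-0.2, 0.3, -0.1]
grip_width: 0.699
grasp_force: 0.0
```

play_rows(series=[[[0, 0, 0], 0], [[0, 0, 0], 0], [[0, 0, 0], 0]], fingers=0.1)

```text
t: 2.9
position: [0.537, 0.3761, 0.13]
orientation: [0.001, 1.0, -0.002, -0.0]
ft_force: [0.1, -6.7, 1.0]
grip_width: 0.313
grasp_force: 24.6
```

play_rows(series=[[[0.51, 0, -0.67], 0], [[0.66, 0, -0.52], 0], [[0.78, 0, -0.32], 0], [[0.85, 0, -0.12], 0], [[0.08, 0, 0], 0]])

```text
t: 3.52
position: [0.4656, 0.3766, 0.1713]
orientation: [0.001, 1.0, -0.002, 0.002]
ft_force: [4.7, -9.3, -0.7]
grip_width: 0.317
grasp_force: 25.7
```

play_rows(series=[[[0, 0, 0], 0], [[0, 0, 0], 0]], fingers=0.7)

```text
t: 3.78
position: [0.4655, 0.379, 0.1707]
orientation: [0.002, 1.0, 0.001, 0.001]
ft_force: [0.1, -0.4, 0.9]
grip_width: 0.698
grasp_force: 0.0
```

play_rows(series=[[[0, 0, -1], 0], [[0, 0, -0.7], 0], [[-0.6, -0.94, 0], 0], [[-0.6, -0.94, 0], 0], [[-0.6, -0.94, 0], 0], [[-0.6, -0.94, 0], 0], [[-0.6, -0.94, 0], 0], [[-0.6, -0.94, 0], 0]])

```text
t: 4.78
position: [0.5552, 0.2367, 0.2128]
orientation: [0.002, 1.0, 0.0, 0.0]
ft_force: [0.6, 0.4, 0.5]
grip_width: 0.7
grasp_force: 0.0
```

play_rows(series=[[[-0.6, -0.94, 0], 0], [[-0.6, -0.94, 0], 0], [[-0.6, -0.94, 0], 0], [[-0.4, -0.94, 0], 0], [[0, 0, 0], 0]])

```text
t: 5.4
position: [0.6102, 0.1416, 0.2127]
orientation: [0.003, 1.0, 0.0, 0.001]
ft_force: [-0.5, 0.4, 0.3]
grip_width: 0.7
grasp_force: 0.0
```

Run:
```python
from h import *
p,r,s=tool();m=vision.camera_model("wrist");I=vision.snapshot("wrist")[:,:,::-1]
S=vision.snapshot("scene")[:,:,::-1]
print(p.round(4),np.round(s["q"],4).tolist());
a=cv2.resize(S[190:260,400:490],(640,498),interpolation=2)[:,:]
cv2.imwrite("pics/w2.png",np.hstack([cv2.resize(I,(420,315)),cv2.resize(a,(380,315))]))
```

```text
[0.6102 0.1416 0.2127] [0.0498, 0.6385, 1.5103, 0.0, 0.9913, -1.5143]
```

View pics/w2.png

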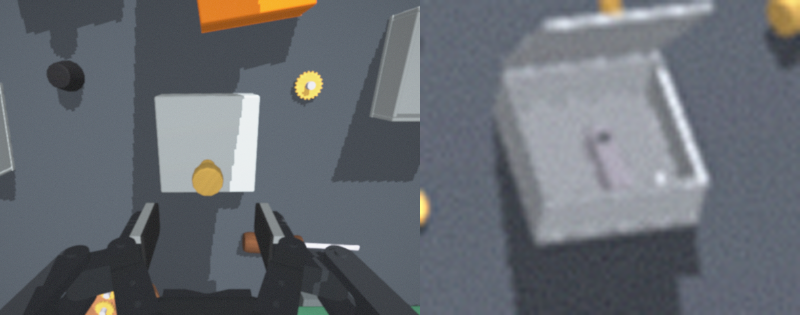

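Tin L is open and holds a narrow grey bar, so it's steel. In the wrist view, tin M's knob is at full-image pixel (315,274).

Run:
```python
from h import *
m=vision.camera_model("wrist");f=640/420
print("knob",ray(m,(207.5*f,181*f),.084).round(4));
for p in[(162,192),(255,191),(155,96),(260,96)]:print(ray(m,(p[0]*f,p[1]*f),.041).round(4))
```

```text
knob [0.6116 0.1452 0.084 ]
[0.642  0.0966 0.041 ]
[0.6413 0.196  0.041 ]
[0.5427 0.096  0.041 ]
[0.5431 0.1951 0.041 ]
```

play_rows(series=[[[-0.05, 0.16, 1], 0], [[0, 0, 1], 0], [[0, 0, 1], 0], [[0, 0, 0.4], 0]])

```text
t: 6.0
position: [0.609, 0.1482, 0.1258]
orientation: [0.001, 1.0, 0.0, -0.002]
ft_force: [0.2, -0.4, -0.1]
grip_width: 0.7
grasp_force: 0.0
```

play_rows(series=[[[0, 0, 0], 0], [[0, 0, 0], 0], [[0, 0, 0], 0]], fingers=0.1)

```text
t: 6.38
position: [0.6102, 0.1429, 0.1283]
orientation: [0.001, 1.0, -0.004, -0.001]
ft_force: [-1.2, -13.7, 0.1]
grip_width: 0.311
grasp_force: 24.7
```

play_rows(series=[[[0.51, 0, -0.67], 0], [[0.66, 0, -0.52], 0], [[0.78, 0, -0.32], 0], [[0.85, 0, -0.12], 0], [[0.08, 0, 0], 0]])

```text
t: 7.0
position: [0.5393, 0.143, 0.1699]
orientation: [0.001, 1.0, -0.004, 0.002]
ft_force: [1.7, -18.1, -0.2]
grip_width: 0.312
grasp_force: 25.7
```

play_rows(series=[[[0, 0, 0], 0], [[0, 0, 0], 0]], fingers=0.7)

```text
t: 7.25
position: [0.539, 0.1475, 0.169]
orientation: [0.002, 1.0, 0.0, 0.001]
ft_force: [-0.2, 0.8, 0.4]
grip_width: 0.698
grasp_force: 0.0
```

play_rows(series=[[[0, 0, -1], 0], [[0, 0, -0.7], 0], [[-0.3, -1, 0], 0.03], [[-0.3, -1, 0], 0.03], [[-0.3, -1, 0], 0.06], [[-0.3, -1, 0], 0], [[-0.3, -1, 0], 0], [[-0.3, -1, 0], 0]])

```text
t: 8.25
position: [0.5743, -0.0053, 0.2109]
orientation: [0.049, 0.999, 0.0, 0.0]
ft_force: [-0.4, 0.1, -0.5]
grip_width: 0.699
grasp_force: 0.0
```

Run:
```python
from h import *
p,r,s=tool()
S=vision.snapshot("scene")[:,:,::-1]
print(p.round(4),np.round(s["q"],4).tolist());
a=S[200:300,300:420]
cv2.imwrite("pics/s3.png",cv2.resize(a,(600,500),interpolation=2))
hsv=cv2.cvtColor(a,cv2.COLOR_BGR2HSV);M=cv2.inRange(hsv,(12,100,60),(35,255,255));print(cv2.connectedComponentsWithStats(M)[2:])
```

```text
[ 0.5743 -0.0053  0.2109] [-0.2039, 0.5828, 1.6475, 0.0006, 0.9104, -1.6776]
(array([[    0,     0,   120,   100, 10868],
       [   37,     0,    48,    27,   900],
       [   90,    31,    12,    10,    67],
       [   54,    51,    13,    16,   152],
       [  111,    95,     2,     3,     3],
       [   92,    97,     1,     1,     1],
       [  105,    96,     1,     1,     1],
       [  114,    96,     2,     2,     2],
       [   92,    99,     1,     1,     1],
       [   94,    99,     1,     1,     1],
       [   97,    99,     1,     1,     1],
       [  103,    99,     1,     1,     1],
       [  114,    99,     1,     1,     1],
       [  119,    99,     1,     1,     1]], dtype=int32), array([[ 59.09201325,  52.62716231],
       [ 61.01888889,  10.43777778],
       [ 95.31343284,  36.32835821],
       [ 59.90131579,  58.89473684],
       [111.66666667,  96.        ],
       [ 92.        ,  97.        ],
       [105.        ,  96.        ],
       [114.5       ,  96.5       ],
       [ 92.        ,  99.        ],
       [ 94.        ,  99.        ],
       [ 97.        ,  99.        ],
       [103.        ,  99.        ],
       [114.        ,  99.        ],
       [119.        ,  99.        ]]))
```

View pics/s3.png

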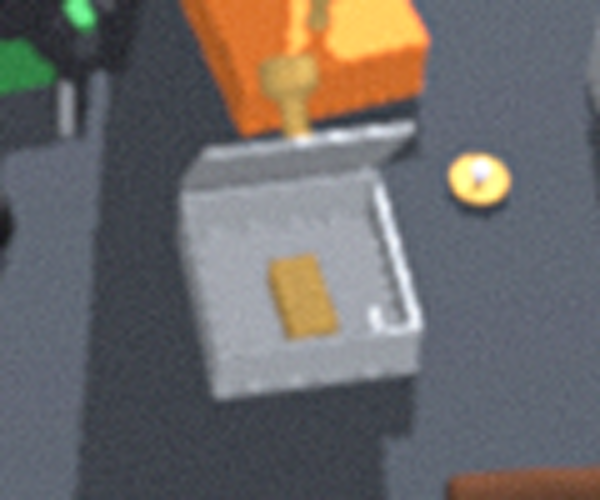

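Tin M holds the golden wide bar, crop corners about (270,262), (318,255), (340,331), (288,339). Next I work out its pose.

Run:
```python
from h import *
m=vision.camera_model("scene")
c=[(270,261),(318,254),(340,331),(288,339)]
P=np.array([ray(m,(300+x/5-.4,200+y/5-.4),.022) for x,y in c])[:,:2];print(P.round(4),P.mean(0).round(4))
print(np.linalg.norm(P-np.roll(P,-1,0),axis=1))
```

```text
[[0.582  0.1316]
 [0.5814 0.1559]
 [0.6288 0.1568]
 [0.6296 0.1309]] [0.6055 0.1438]
[0.02434126 0.04740693 0.02586983 0.04758132]
```

Run:
```python
from h import *
D=[(.5275,1.4335,.6246,.3035),(.6643,1.4504,.6480,.2127),(.6385,1.5103,.6264,.2127),(.5828,1.6475,.5743,.2109)]
A=[];b=[]
for q2,q3,r,z in D:
    s,c,S,C=np.sin(q2),np.cos(q2),np.sin(q2+q3),np.cos(q2+q3)
    A+=[[1,0,s,S,C],[0,1,c,C,-S]];b+=[r,z]
x,res,rk,sv=np.linalg.lstsq(np.array(A),np.array(b),rcond=None);print(x.round(3),(np.array(A)@x-b).round(4),sv.round(3))
```

```text
[0.014 0.05  0.58  0.389 0.109] [-0.0001 -0.0002  0.0004  0.0003 -0.0001  0.0001 -0.0001 -0.0002] [3.46  2.825 0.144 0.138 0.071]
```

play_rows(series=[[[1, 0, -0.3], 0], [[1, 0, -0.3], 0], [[1, 0, -0.3], 0], [[1, 0, -0.3], 0], [[1, 0, -0.3], 0], [[1, 0, -0.3], 0], [[1, 0, 0], 0], [[1, 0, 0], 0]])

```text
t: 9.3
position: [0.3743, 0.0152, 0.256]
orientation: [0.049, 0.999, 0.0, 0.001]
ft_force: [0.2, 0.1, 0.4]
grip_width: 0.702
grasp_force: 0.0
```

play_rows(series=[[[1, 0, 0], 0], [[1, 0, 0], 0], [[1, 0, 0], 0]])

```text
t: 9.68
position: [0.2996, 0.0224, 0.2558]
orientation: [0.049, 0.999, 0.0, 0.001]
ft_force: [-0.4, 0.2, 0.6]
grip_width: 0.702
grasp_force: 0.0
```

Run:
```python
from h import *
p,r,s=tool();print(p.round(4),np.round(s["q"],3).tolist(),r.apply([0,0,1]).round(3))
```

```text
[0.2996 0.0224 0.2558] [-0.304, 0.19, 2.244, 0.001, 0.707, -1.778] [ 0.001 -0.    -1.   ]
```

Still vertical; I'll push on to the joint-3 limit and see whether the tool tilts there.

play_rows(series=[[[1, 0, 0], 0], [[1, 0, 0], 0], [[1, 0, 0], 0], [[1, 0, 0], 0]])

```text
t: 10.18
position: [0.2024, 0.0326, 0.2581]
orientation: [0.049, 0.999, -0.0, -0.001]
ft_force: [-3.4, 1.2, -16.1]
grip_width: 0.7
grasp_force: 0.0
```

Run:
```python
from h import *
p,r,s=tool();print(p.round(4),np.round(s["q"],3).tolist(),r.apply([0,0,1]).round(3))
```

```text
[0.2024 0.0326 0.2581] [-0.412, 0.039, 2.443, -0.001, 0.661, -1.884] [-0.002 -0.    -1.   ]
```

play_rows(series=[[[0.4, 0, 0], 0], [[0, 0, 0], 0]])

```text
t: 10.42
position: [0.1976, 0.034, 0.2627]
orientation: [0.049, 0.999, -0.001, -0.002]
ft_force: [-0.4, -0.3, -0.1]
grip_width: 0.7
grasp_force: 0.0
```

Run:
```python
from h import *
p,r,s=tool();print(p.round(4),np.round(s["q"],4).tolist(),r.apply([0,0,1]).round(3),s["ft_force"])
```

```text
[0.1976 0.034  0.2627] [-0.413, 0.0138, 2.4419, -0.0041, 0.6885, -1.8826] [-0.003 -0.001 -1.   ] [-0.4001873  -0.29476819 -0.05291631]
```

play_rows(series=[[[-1, -0.7, 0.8], 0], [[-1, -0.7, 0.8], 0], [[0, 0, 0.7], 0], [[1, 0, 0], 0], [[1, 0, 0], 0], [[1, 0, 0], 0], [[1, 0, 0], 0]])

```text
t: 11.3
position: [0.2025, 0.0037, 0.2515]
orientation: [0.049, 0.999, -0.001, -0.024]
ft_force: [-0.4, 0.1, 0.0]
grip_width: 0.7
grasp_force: 0.0
```

Run:
```python
from h import *
p,r,s=tool();print(p.round(4),np.round(s["q"],4).tolist(),r.apply([0,0,1]).round(3),s["ft_force"])
```

```text
[0.2025 0.0037 0.2515] [-0.5301, 0.0799, 2.4409, -0.0398, 0.6619, -1.9712] [-0.048 -0.    -0.999] [-0.42943923  0.12903628  0.03481756]
```

play_rows(series=[[[1, 0, 0.9], 0], [[1, 0, 0.9], 0], [[1, 0, 0.9], 0], [[1, 0, 0.9], 0], [[1, 0, 0.9], 0], [[1, 0, 0.9], 0]])

```text
t: 12.05
position: [0.1787, 0.0303, 0.2536]
orientation: [0.049, 0.996, -0.008, -0.07]
ft_force: [0.7, -0.5, -0.2]
grip_width: 0.697
grasp_force: 0.0
```

Run:
```python
from h import *
p,r,s=tool();print(p.round(4),np.round(s["q"],4).tolist(),r.apply([0,0,1]).round(3),s["ft_force"],r.apply([0,1,0]).round(3))
```

```text
[0.1787 0.0303 0.2536] [-0.3967, 0.078, 2.442, -0.0918, 0.7495, -1.7983] [-0.14  -0.009 -0.99 ] [ 0.68174794 -0.49558405 -0.23246505] [ 0.096  0.995 -0.023]
```

play_rows(series=[[[-1, -0.6, 0.9], 0], [[-0.6, -0.6, 0.9], 0], [[1, 0, 1], 0], [[1, 0, 1], 0], [[1, 0, 1], 0], [[1, 0, 1], 0], [[1, 0, 1], 0], [[1, 0, 1], 0]])

```text
t: 13.05
position: [0.212, 0.0147, 0.1722]
orientation: [0.049, 0.991, -0.012, -0.127]
ft_force: [-0.1, -0.3, -0.4]
grip_width: 0.703
grasp_force: 0.0
```

Run:
```python
from h import *
p,r,s=tool();print(p.round(4),np.round(s["q"],4).tolist(),r.apply([0,0,1]).round(3),s["ft_force"],r.apply([0,1,0]).round(3))
```

```text
[0.212  0.0147 0.1722] [-0.3602, 0.4783, 2.4421, -0.2255, 0.467, -1.6189] [-0.253 -0.012 -0.967] [-0.13547756 -0.28031286 -0.40277481] [ 0.093  0.995 -0.037]
```

play_rows(series=[[[1, 0, 0.5], 0], [[1, 0, 0.5], 0], [[1, 0, 0.5], 0], [[1, 0, 0.5], 0], [[1, 0, 0.5], 0], [[1, 0, 0.5], 0], [[1, 0, 0.5], 0]])

```text
t: 13.92
position: [0.1692, 0.0533, 0.2121]
orientation: [0.048, 0.984, -0.022, -0.17]
ft_force: [-0.3, 0.8, 1.0]
grip_width: 0.701
grasp_force: 0.0
```

Run:
```python
from h import *
p,r,s=tool();print(p.round(4),np.round(s["q"],4).tolist(),r.apply([0,0,1]).round(3),s["ft_force"],r.apply([0,1,0]).round(3))
```

```text
[0.1692 0.0533 0.2121] [-0.218, 0.3345, 2.4421, -0.155, 0.7023, -1.5567] [-0.338 -0.027 -0.941] [-0.28791225  0.79148135  0.97489952] [ 0.086  0.994 -0.06 ]
```

play_rows(series=[[[-1, -0.9, 0.4], 0], [[-0.6, -0.9, 0.4], 0], [[1, -0.2, 0.7], 0], [[1, -0.2, 0.7], 0], [[1, -0.2, 0.7], 0], [[1, -0.2, 0.7], 0], [[1, -0.2, 0.7], 0], [[1, -0.2, 0.7], 0]])

```text
t: 14.92
position: [0.1638, -0.0139, 0.2104]
orientation: [0.048, 0.976, -0.023, -0.211]
ft_force: [-0.6, 1.5, -0.1]
grip_width: 0.701
grasp_force: 0.0
```

Run:
```python
from h import *
p,r,s=tool();print(p.round(4),np.round(s["q"],4).tolist(),r.apply([0,0,1]).round(3),s["ft_force"],r.apply([0,1,0]).round(3),r.apply([1,0,0]).round(3))
# target: grasp on bar (0.605,.1445,.014)
a=r.apply([0,0,1]);
for dyaw in[0]:
    y=np.array([0,1,0.])-a*a[1];y/=np.linalg.norm(y);ry=r.inv().apply(y);ang=np.arctan2(-ry[0],ry[1]);print("turn share",ang/(np.pi/4))
r2=r*Ro.from_euler('z',ang)
up=np.array([.612,.1445,.12])-.054*a
print("TCP hover",up.round(4),"units pre-turn",(r.inv().apply(up-p)/.025).round(2),"post-turn",(r2.inv().apply(up-p)/.025).round(2))
```

```text
[ 0.1638 -0.0139  0.2104] [-0.4799, 0.3722, 2.4427, -0.3265, 0.7265, -1.6643] [-0.414 -0.025 -0.91 ] [-0.6182782   1.51528503 -0.11966806] [ 0.084  0.994 -0.065] [-0.906  0.103  0.41 ]
turn share -0.13139219611252004
TCP hover [0.6344 0.1458 0.1691] units pre-turn [-17.08   8.04  -6.45] post-turn [-17.82   6.23  -6.45]
```

play_rows(series=[[[-0.84, 0.38, -0.82], -0.13], [[-0.84, 0.38, -0.82], 0], [[-0.84, 0.38, -0.82], 0], [[-0.84, 0.38, -0.82], 0], [[-0.84, 0.38, -0.82], 0], [[-1, 0.38, -0.46], 0], [[-1, 0.38, -0.46], 0], [[-1, 0.38, -0.46], 0]])

```text
t: 15.92
position: [0.3852, 0.063, 0.2586]
orientation: [-0.002, 0.977, -0.012, -0.212]
ft_force: [0.8, 0.8, 0.7]
grip_width: 0.7
grasp_force: 0.0
```

play_rows(series=[[[-1, 0.38, -0.46], 0], [[-1, 0.38, -0.46], 0], [[-1, 0.38, -0.46], 0], [[-1, 0.38, -0.46], 0], [[-1, 0.38, -0.46], 0], [[-1, 0.38, -0.46], 0], [[-1, 0.38, -0.46], 0], [[-1, 0.38, -0.46], 0]])

```text
t: 16.92
position: [0.6047, 0.1406, 0.2577]
orientation: [-0.002, 0.977, -0.012, -0.212]
ft_force: [-0.1, 0.5, -1.1]
grip_width: 0.693
grasp_force: 0.0
```

```bash
cat >> h.py <<'E'
def goto(G,p=None,r=None):
    """tool units to bring grasp point to G"""
    if p is None:p,r,_=tool()
    return (r.inv().apply(np.array(G)-(p+r.apply([0,0,.054])))/.025).round(2)
def rep():
    p,r,s=tool();print("tcp",p.round(4),"a",r.apply([0,0,1]).round(3),"y",r.apply([0,1,0]).round(3),"f",np.round(s["ft_force"],1),"grasp pt",(p+r.apply([0,0,.054])).round(4))
    return p,r,s
E
python3 - <<'E'
from h import *
p,r,s=rep();print(goto((.61,.1445,.13)))
E
```

```text
tcp [0.6047 0.1406 0.2577] a [-0.415 -0.025 -0.91 ] y [-0.009  1.    -0.023] f [-0.1  0.5 -1.1] grasp pt [0.5823 0.1392 0.2086]
[-2.31  0.27  2.39]
```

Tilt is kept. Move over the tin and look with the wrist camera.

play_rows(series=[[[-1, 0.27, 0], 0], [[-1, 0, 1], 0], [[-0.3, 0, 1], 0], [[0, 0, 0], 0]], fingers=0.65)

```text
t: 17.42
position: [0.6342, 0.1456, 0.1859]
orientation: [-0.002, 0.977, -0.012, -0.215]
ft_force: [0.3, 0.2, 0.5]
grip_width: 0.649
grasp_force: 0.0
```

Run:
```python
from h import *
p,r,s=rep();print(goto((.608,.1445,.014)))
m=vision.camera_model("wrist");I=vision.snapshot("wrist")[:,:,::-1]
cv2.imwrite("pics/w4.png",I)
for X in[(.582,.1325,.022),(.582,.1565,.022),(.626,.1565,.022),(.626,.1325,.022)]:print(proj(m,X).round(0))
```

```text
tcp [0.6342 0.1456 0.1859] a [-0.42  -0.025 -0.907] y [-0.009  1.    -0.023] f [0.3 0.2 0.5] grasp pt [0.6115 0.1443 0.1369]
[-1.94  0.12  4.52]
[301. 277.]
[335. 278.]
[335. 343.]
[300. 343.]
```

View pics/w4.png

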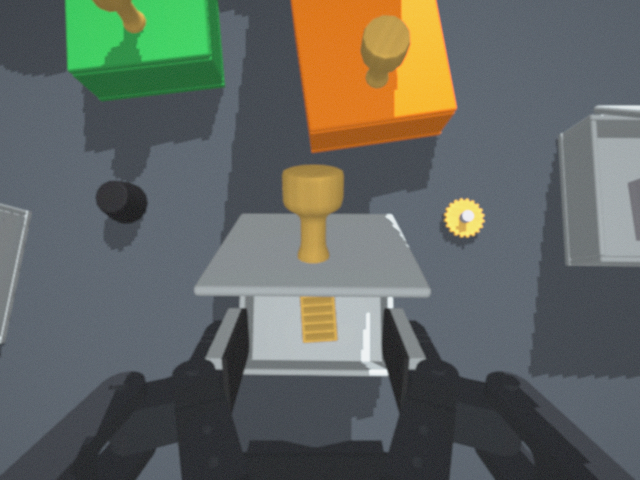

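The toothed brass bar shows at (300–338, 297–341), just where predicted. Next, descend and grip it.

play_rows(series=[[[-0.37, 0.15, 0.8], 0], [[-0.37, 0, 0.8], 0], [[-0.37, 0, 0.8], 0], [[-0.37, 0, 0.8], 0], [[-0.3, 0, 0.6], 0], [[0, 0, 0], 0]], fingers=0.5)

```text
t: 18.23
position: [0.6366, 0.1474, 0.0811]
orientation: [-0.002, 0.977, -0.012, -0.213]
ft_force: [0.4, 0.4, 0.3]
grip_width: 0.501
grasp_force: 0.0
```

Run:
```python
from h import *
rep();print(goto((.612,.1455,.026)))
```

```text
tcp [0.6366 0.1474 0.0811] a [-0.416 -0.025 -0.909] y [-0.009  1.    -0.023] f [0.4 0.4 0.3] grasp pt [0.6141 0.1461 0.032 ]
[-0.02 -0.02  0.26]
```

play_rows(series=[[[0, 0, 0.22], 0], [[0, 0, 0], 0], [[0, 0, 0], 0], [[0, 0, 0], 0]], fingers=0.1, newtons=50)

```text
t: 18.73
position: [0.6357, 0.1476, 0.0787]
orientation: [-0.002, 0.977, -0.012, -0.211]
ft_force: [1.2, -0.8, 1.1]
grip_width: 0.264
grasp_force: 49.2
```

play_rows(series=[[[0.42, 0, -0.91], 0], [[0.42, 0, -0.91], 0], [[0.42, 0, -0.91], 0], [[0.42, 0, -0.91], 0], [[0.42, 0, -0.91], 0], [[0.07, -0.6, 0.03], 0], [[0.07, -1, 0.03], 0], [[0.07, -1, 0.03], 0]])

```text
t: 19.73
position: [0.6324, 0.0855, 0.2066]
orientation: [-0.002, 0.979, -0.01, -0.206]
ft_force: [7.7, 6.0, 2.8]
grip_width: 0.258
grasp_force: 49.9
```

play_rows(series=[[[0.07, -1, 0.03], 0], [[0.07, -1, 0.03], 0], [[0.07, -1, 0.03], 0], [[0.07, -1, 0.03], 0], [[0.07, -1, 0.03], 0], [[0.07, -1, 0.03], 0], [[0.07, -1, 0.03], 0], [[0.07, -1, 0.03], 0]])

```text
t: 20.72
position: [0.6157, -0.1164, 0.21]
orientation: [-0.002, 0.977, -0.012, -0.211]
ft_force: [0.2, -0.5, -0.8]
grip_width: 0.258
grasp_force: 49.0
```

play_rows(series=[[[0.07, -1, 0.03], 0], [[0.07, -1, 0.03], 0], [[0.07, -1, 0.03], 0], [[0.07, -1, 0.03], 0], [[0.07, -1, 0.03], 0], [[0.07, -1, 0.03], 0], [[0.07, -1, 0.03], 0], [[0.07, -1, 0.03], 0]])

```text
t: 21.72
position: [0.6022, -0.3164, 0.2149]
orientation: [-0.002, 0.977, -0.012, -0.211]
ft_force: [0.3, 0.1, -2.2]
grip_width: 0.26
grasp_force: 49.0
```

Run:
```python
from h import *
p,r,s=rep();print(s["grip_width"])
m=vision.camera_model("wrist");I=vision.snapshot("wrist")[:,:,::-1]
cv2.imwrite("pics/w5.png",I)
```

```text
tcp [ 0.6022 -0.3164  0.2149] a [-0.413 -0.025 -0.91 ] y [-0.009  1.    -0.023] f [ 0.3  0.1 -2.2] grasp pt [ 0.5799 -0.3177  0.1657]
0.25974170164271493
```

View pics/w5.png

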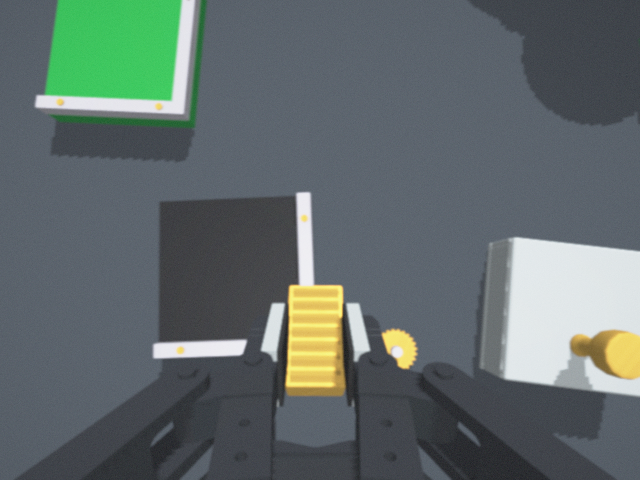

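Run:
```python
from h import *
p,r,s=tool();m=vision.camera_model("wrist")
L=[ray(m,q,.028)[:2] for q in[(297,195),(301,285)]];R=[ray(m,q,.028)[:2] for q in[(155,345),(246,340)]]
Lo=[ray(m,q,.028)[:2] for q in[(310,193),(314,283)]];Rb=[ray(m,q,.028)[:2] for q in[(155,357),(245,354)]]
print(np.round([L,R,Lo,Rb],4).tolist())
d1=L[1]-L[0];d2=R[1]-R[0]
print("yaw",np.degrees(np.arctan2(d1[1],d1[0])),np.degrees(np.arctan2(-d2[0],d2[1])))
t=np.linalg.solve(np.c_[d1,-d2],R[0]-L[0]);print("corner",(L[0]+t[0]*d1).round(4))
print("deck corner near",ray(m,(160,202),.02).round(4))
# bar bottom/ top at assumed height
for z in(.14,.145,.15,.155):
    P=[ray(m,q,z) for q in[(290,286),(341,286),(344,393),(287,393)]];print(z,np.round(P,4)[:,:2].tolist(),np.linalg.norm(P[0]-P[1]).round(4),np.linalg.norm(P[2]-P[3]).round(4))
```

```text
[[[0.4872, -0.339], [0.5561, -0.3351]], [[0.6013, -0.4436], [0.5969, -0.3755]], [[0.4856, -0.329], [0.5545, -0.3254]], [[0.61, -0.4431], [0.6071, -0.376]]]
yaw 3.193809088457782 3.683511548600688
corner [ 0.5942 -0.333 ]
deck corner near [ 0.491  -0.4489  0.02  ]
0.14 [[0.5572, -0.333], [0.5571, -0.3098], [0.6039, -0.3085], [0.6043, -0.3337]] 0.0232 0.0252
0.145 [[0.5572, -0.3326], [0.5571, -0.3101], [0.6026, -0.3088], [0.6029, -0.3332]] 0.0225 0.0244
0.15 [[0.5572, -0.3321], [0.5571, -0.3103], [0.6012, -0.309], [0.6016, -0.3327]] 0.0218 0.0237
0.155 [[0.5573, -0.3316], [0.5571, -0.3105], [0.5999, -0.3093], [0.6002, -0.3322]] 0.0212 0.023
```

Picture: the bar is held level at (288–343, 286–394). The block's left fence inner edge is near x 297–302, its rear fence inner edge near row 340–345, and wheel_1 is at (397,350), to be avoided.

play_rows(series=[[[0, -0.95, 0], -0.067], [[0, -0.95, 0], 0], [[-0.28, 0, 0.97], 0], [[-0.28, 0, 0.97], 0], [[-0.28, 0, 0.97], 0], [[-0.28, 0, 0.97], 0], [[0, 0, 0], 0]])

```text
t: 22.65
position: [0.5878, -0.3626, 0.1131]
orientation: [-0.028, 0.976, -0.005, -0.214]
ft_force: [-0.8, -0.2, -1.2]
grip_width: 0.257
grasp_force: 49.1
```

Run:
```python
from h import *
p,r,s=rep();m=vision.camera_model("wrist");I=vision.snapshot("wrist")[:,:,::-1]
cv2.imwrite("pics/w6.png",I)
print("x",r.apply([1,0,0]).round(3),(r.inv().apply(np.array([.588,-.366,.098])-p)/.025).round(2))
print([proj(m,(.5945-d*np.cos(.055),-.333-d*np.sin(.055),.028)).round(0).tolist() for d in(0,.05)],[proj(m,(.5945+d*np.sin(.055),-.333-d*np.cos(.055),.028)).round(0).tolist() for d in(0,.05,.1)])
```

```text
tcp [ 0.5878 -0.3626  0.1131] a [-0.417 -0.021 -0.909] y [-0.056  0.998  0.003] f [-0.8 -0.2 -1.2] grasp pt [ 0.5653 -0.3637  0.0641]
x [-0.907 -0.052  0.418] [-0.25 -0.14  0.55]
[[375.0, 401.0], [373.0, 293.0]] [[375.0, 401.0], [267.0, 401.0], [160.0, 401.0]]
```

View pics/w6.png

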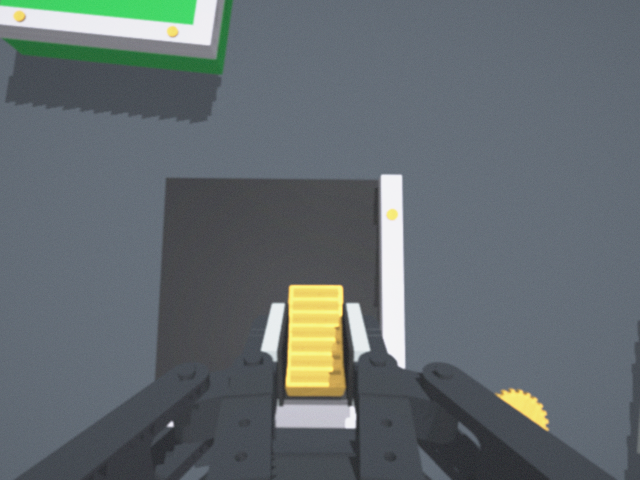

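play_rows(series=[[[-0.13, -0.14, 0.28], 0], [[-0.12, 0, 0.27], 0], [[0, 0, 0], 0]])

```text
t: 23.08
position: [0.5928, -0.3676, 0.107]
orientation: [-0.027, 0.978, -0.009, -0.209]
ft_force: [3.9, 3.0, 16.4]
grip_width: 0.259
grasp_force: 51.8
```

play_rows(series=[[[-0.07, 0, 0.15], 0], [[0, 0, 0], 0]])

```text
t: 23.32
position: [0.5943, -0.3677, 0.105]
orientation: [-0.027, 0.978, -0.01, -0.207]
ft_force: [5.3, 4.8, 21.5]
grip_width: 0.258
grasp_force: 56.6
```

play_rows(series=[[[0.25, 0, -0.55], 0], [[0.5, 0, 0.23], 0], [[0, 0, 0], 0]])

```text
t: 23.7
position: [0.5752, -0.3678, 0.1119]
orientation: [-0.027, 0.977, -0.007, -0.212]
ft_force: [0.2, 0.1, -1.7]
grip_width: 0.256
grasp_force: 54.2
```

Run:
```python
from h import *
rep();I=vision.snapshot("wrist")[:,:,::-1];S=vision.snapshot("scene")[:,:,::-1]
a=cv2.resize(S[225:310,95:215],(600,425),interpolation=2)
cv2.imwrite("pics/w7.png",np.vstack([cv2.copyMakeBorder(I[270:440,220:440],0,0,0,380,0),a]))
```

```text
tcp [ 0.5752 -0.3678  0.1119] a [-0.413 -0.024 -0.91 ] y [-0.056  0.998 -0.001] f [ 0.2  0.1 -1.7] grasp pt [ 0.5529 -0.3691  0.0628]
```

View pics/w7.png

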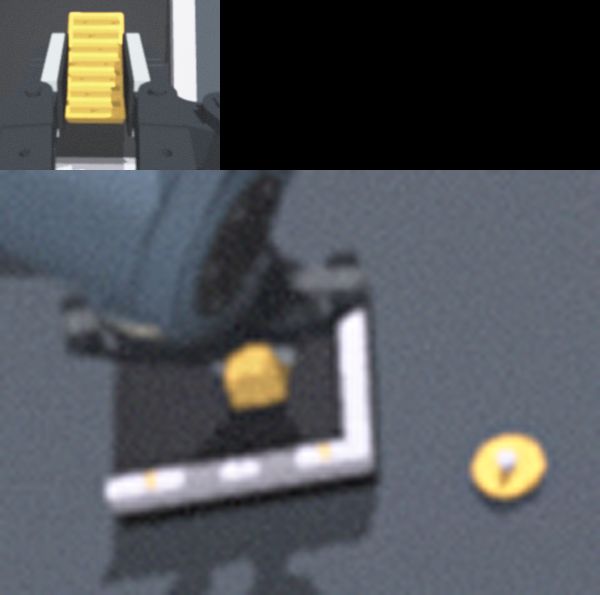

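play_rows(series=[[[-0.08, 0, 0.18], 0], [[-0.08, 0, 0.18], 0], [[0, 0, 0], 0]])

```text
t: 24.18
position: [0.5774, -0.3677, 0.1051]
orientation: [-0.027, 0.977, -0.008, -0.211]
ft_force: [2.2, 2.4, 13.9]
grip_width: 0.256
grasp_force: 55.6
```

play_rows(series=[[[-0.08, 0, 0.18], 0], [[0, 0, 0], 0]])

```text
t: 24.42
position: [0.5791, -0.3676, 0.1029]
orientation: [-0.027, 0.977, -0.009, -0.209]
ft_force: [4.8, 6.5, 22.2]
grip_width: 0.255
grasp_force: 60.5
```

The bar is pitched in the grip, rear end low by about 15°. I'll ease the grip and press it flat on the deck.

play_rows(series=[[[-0.06, 0, 0.13], 0], [[-0.06, 0, 0.13], 0], [[-0.06, 0, 0.13], 0], [[0, 0, 0], 0]], newtons=20)

```text
t: 24.92
position: [0.5837, -0.3671, 0.0961]
orientation: [-0.027, 0.979, -0.01, -0.204]
ft_force: [14.2, 9.0, 32.6]
grip_width: 0.259
grasp_force: 73.9
```

play_rows(series=[[[0.12, 0, -0.27], 0], [[0, 0, 0], 0]])

```text
t: 25.18
position: [0.5782, -0.3678, 0.0962]
orientation: [-0.028, 0.977, -0.008, -0.209]
ft_force: [6.3, 2.6, 13.9]
grip_width: 0.259
grasp_force: 71.4
```

play_rows(series=[[[0, 0, 0], 0], [[0, 0, 0], 0]], fingers=0.45)

```text
t: 25.42
position: [0.5749, -0.3673, 0.0919]
orientation: [-0.028, 0.977, -0.006, -0.213]
ft_force: [-0.2, 0.6, -0.4]
grip_width: 0.449
grasp_force: 0.0
```

Run:
```python
from h import *
rep();I=vision.snapshot("wrist")[:,:,::-1];S=vision.snapshot("scene")[:,:,::-1]
a=cv2.resize(S[225:310,95:215],(600,425),interpolation=2)
cv2.imwrite("pics/w8.png",np.vstack([cv2.copyMakeBorder(I[250:420,220:440],0,0,0,380,0),a]))
```

```text
tcp [ 0.5749 -0.3673  0.0919] a [-0.415 -0.023 -0.909] y [-0.056  0.998  0.   ] f [-0.2  0.6 -0.4] grasp pt [ 0.5525 -0.3686  0.0428]
```

View pics/w8.png

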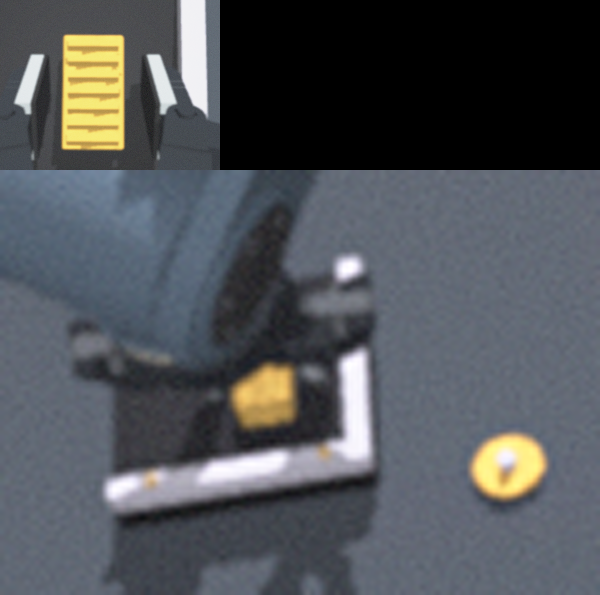

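Bar lies flat on the deck, wrist pixels (283–344, 285–400). I've now viewed 11 pictures, one over the allowed 10, so no more viewing; from here I measure by colour segmentation.

```bash
cat >> h.py <<'E'
C0=np.array([.5945,-.332]);YAW=.055
def toblock(P):
    c,s=np.cos(YAW),np.sin(YAW);return (np.asarray(P)[...,:2]-C0)@np.array([[c,-s],[s,c]])
def bar(z=.039):
    m=vision.camera_model("wrist");I=vision.snapshot("wrist")
    h=cv2.cvtColor(I,cv2.COLOR_RGB2HSV);M=cv2.inRange(h,(18,90,120),(34,255,255));M=cv2.morphologyEx(M,cv2.MORPH_CLOSE,np.ones((9,9)))
    n,l,st,ce=cv2.connectedComponentsWithStats(M)
    out=[]
    for k in range(1,n):
        if st[k,4]>800:
            R=cv2.minAreaRect(np.argwhere(l==k)[:,::-1].astype(np.float32));B=cv2.boxPoints(R)
            W=np.array([ray(m,b,z) for b in B]);out.append((st[k].tolist(),W[:,:2].round(4).tolist(),toblock(W).round(4).tolist(),"ctr",toblock(W).mean(0).round(4)))
    return I,out
E
python3 - <<'E'
from h import *
p,r,s=rep();I,o=bar();[print(x) for x in o];cv2.imwrite("pics/n.png",I[:,:,::-1])
# left fence: bright white in rows 150-330
g=I.min(2)
for row in(150,200,260,300):
    w=np.where(g[row,345:480]>170)[0]+345;print(row,w[:1],w[-1:])
E
```

```text
tcp [ 0.5749 -0.3674  0.0918] a [-0.415 -0.023 -0.909] y [-0.056  0.998  0.   ] f [ 0.6 -0.3  0.4] grasp pt [ 0.5525 -0.3686  0.0427]
([281, 284, 64, 116, 7268], [[0.5301, -0.3823], [0.5287, -0.3574], [0.5726, -0.3553], [0.5739, -0.3794]], [[-0.0671, -0.0467], [-0.0671, -0.0217], [-0.0232, -0.022], [-0.0232, -0.0462]], 'ctr', array([-0.0451, -0.0342]))
150 [] []
200 [400] [423]
260 [401] [425]
300 [402] [425]
```

play_rows(series=[[[0, 0, 0], 0], [[0, 0, 0], 0], [[-0.3, 0, -0.14], 0], [[-0.3, 0, -0.14], 0], [[-0.3, 0, -0.14], 0], [[0, 0, 0], 0]], fingers=0.1, newtons=25)

```text
t: 26.32
position: [0.5995, -0.366, 0.0933]
orientation: [-0.028, 0.976, -0.006, -0.214]
ft_force: [-4.4, -1.0, -0.4]
grip_width: 0.272
grasp_force: 27.2
```

Run:
```python
from h import *
p,r,s=rep();I,o=bar();[print(x) for x in o];m=vision.camera_model("wrist")
g=I.min(2)
for row in(200,260,300):
    w=np.where(g[row,345:480]>170)[0]+345
    if len(w):print(row,w[0],toblock(ray(m,(w[0]-.5,row),.028)).round(4))
for col in(300,315,330):
    w=np.where(g[345:479,col]>150)[0]+345
    if len(w):print(col,w[0],w[-1],toblock(ray(m,(col,w[0]-.5),.028)).round(4))
```

```text
tcp [ 0.5995 -0.366   0.0933] a [-0.418 -0.024 -0.908] y [-0.057  0.998 -0.001] f [-4.4 -1.  -0.4] grasp pt [ 0.577  -0.3673  0.0443]
([284, 283, 63, 114, 6963], [[0.5976, -0.3771], [0.5541, -0.38], [0.5527, -0.3552], [0.5962, -0.3531]], [[0.0006, -0.0452], [-0.043, -0.0457], [-0.0431, -0.0209], [0.0006, -0.0212]], 'ctr', array([-0.0212, -0.0332]))
([510, 375, 73, 70, 2728], [[0.5946, -0.2915], [0.5784, -0.2802], [0.5941, -0.2556], [0.6099, -0.2671]], [[0.0023, 0.0404], [-0.0132, 0.0526], [0.0038, 0.0763], [0.0189, 0.064]], 'ctr', array([0.003 , 0.0583]))
200 399 [-0.0797  0.0034]
260 400 [-0.0532  0.0032]
300 400 [-0.0361  0.0029]
300 397 415 [ 0.0038 -0.0394]
315 397 415 [ 0.0038 -0.0332]
330 397 415 [ 0.0038 -0.0269]
```

play_rows(series=[[[-0.2, 0, -0.09], 0], [[0, 0, 0], 0]])

```text
t: 26.62
position: [0.6005, -0.3661, 0.0932]
orientation: [-0.027, 0.975, -0.005, -0.22]
ft_force: [-14.6, -2.1, 1.6]
grip_width: 0.268
grasp_force: 27.0
```

play_rows(series=[[[0.15, 0, 0.07], 0], [[0, 0, 0], 0]], fingers=0.42)

```text
t: 26.88
position: [0.6029, -0.3662, 0.094]
orientation: [-0.028, 0.977, -0.007, -0.21]
ft_force: [-0.2, 0.7, 0.1]
grip_width: 0.422
grasp_force: 0.0
```

play_rows(series=[[[0.42, 0, -0.91], 0], [[0.42, 0, -0.91], 0], [[0, -0.8, 0], 0], [[0, -0.8, 0], 0], [[0, 0, 0], 0]], fingers=0)

```text
t: 27.5
position: [0.6031, -0.4086, 0.1427]
orientation: [-0.026, 0.977, -0.007, -0.212]
ft_force: [-0.2, 0.4, -0.0]
grip_width: 0.0
grasp_force: 0.0
```

Run:
```python
from h import *
p,r,s=rep();print(s["grip_width"],toblock(p+r.apply([0,0,.065])).round(4),"x",r.apply([1,0,0]).round(3));I,o=bar();[print(x) for x in o]
```

```text
tcp [ 0.6031 -0.4086  0.1427] a [-0.413 -0.024 -0.91 ] y [-0.054  0.999 -0.002] f [-0.2  0.4 -0. ] grasp pt [ 0.5808 -0.4099  0.0935]
0.0002694366119613623 [-0.0225 -0.077 ] x [-0.909 -0.048  0.414]
([369, 280, 53, 86, 4189], [[0.5535, -0.3817], [0.5516, -0.3548], [0.5958, -0.353], [0.5977, -0.3792]], [[-0.0436, -0.0473], [-0.0441, -0.0204], [0.0002, -0.021], [0.0006, -0.0473]], 'ctr', array([-0.0217, -0.034 ]))
([538, 353, 59, 59, 2331], [[0.6002, -0.2985], [0.5793, -0.2781], [0.5997, -0.2566], [0.62, -0.277]], [[0.0075, 0.0331], [-0.0122, 0.0546], [0.0093, 0.075], [0.0285, 0.0535]], 'ctr', array([0.0083, 0.054 ]))
```

play_rows(series=[[[-0.39, 0, 0.85], 0], [[-0.39, 0, 0.85], 0], [[0, 0.4, 0], 0], [[0, 0.4, 0], 0], [[0, 0.3, 0], 0], [[0, 0.3, 0], 0], [[0, 0, 0], 0]])

```text
t: 28.42
position: [0.6021, -0.3724, 0.1]
orientation: [-0.028, 0.977, -0.009, -0.212]
ft_force: [-3.3, -4.3, 4.2]
grip_width: 0.0
grasp_force: 2.7
```

Run:
```python
from h import *
p,r,s=rep();print(toblock(p+r.apply([0,0,.065])).round(4));I,o=bar();[print(x) for x in o]
```

```text
tcp [ 0.6021 -0.3724  0.1   ] a [-0.413 -0.03  -0.91 ] y [-0.058  0.998 -0.007] f [-3.3 -4.3  4.2] grasp pt [ 0.5798 -0.374   0.0508]
[-0.0215 -0.0412]
([335, 277, 70, 95, 5243], [[0.5534, -0.3664], [0.5513, -0.3378], [0.5896, -0.336], [0.5917, -0.3638]], [[-0.043, -0.0321], [-0.0435, -0.0035], [-0.0051, -0.0037], [-0.0046, -0.0316]], 'ctr', array([-0.024 , -0.0177]))
([516, 367, 73, 73, 3561], [[0.6116, -0.2922], [0.584, -0.2891], [0.5854, -0.2603], [0.6129, -0.2639]], [[0.0193, 0.0388], [-0.0082, 0.0434], [-0.0052, 0.0721], [0.0222, 0.067]], 'ctr', array([0.007 , 0.0554]))
```

play_rows(series=[[[0, 0.15, 0], 0], [[0, 0.15, 0], 0], [[0, 0, 0], 0]])

```text
t: 28.85
position: [0.6019, -0.3656, 0.1004]
orientation: [-0.028, 0.977, -0.01, -0.211]
ft_force: [-2.5, -5.1, 4.1]
grip_width: 0.002
grasp_force: 3.4
```

Run:
```python
from h import *
p,r,s=rep();print(toblock(p+r.apply([0,0,.065])).round(4));I,o=bar();[print(x) for x in o]
m=vision.camera_model("wrist");g=I.min(2)
for row in(200,240):
    w=np.where(g[row,345:500]>170)[0]+345
    if len(w):print(row,w[0],toblock(ray(m,(w[0]-.5,row),.028)).round(4))
```

```text
tcp [ 0.6019 -0.3656  0.1004] a [-0.412 -0.031 -0.911] y [-0.058  0.998 -0.008] f [-2.5 -5.1  4.1] grasp pt [ 0.5797 -0.3673  0.0513]
[-0.0213 -0.0345]
([334, 277, 68, 96, 5079], [[0.5531, -0.3599], [0.5515, -0.3319], [0.5901, -0.3306], [0.5917, -0.3578]], [[-0.0429, -0.0256], [-0.043, 0.0025], [-0.0043, 0.0017], [-0.0042, -0.0256]], 'ctr', array([-0.0236, -0.0118]))
([502, 366, 72, 73, 3435], [[0.6025, -0.2941], [0.5796, -0.2812], [0.5926, -0.2553], [0.6151, -0.2684]], [[0.0101, 0.0374], [-0.0121, 0.0515], [0.0023, 0.0767], [0.0241, 0.0624]], 'ctr', array([0.0061, 0.057 ]))
200 396 [-0.0784  0.0031]
240 397 [-0.06    0.0032]
```

play_rows(series=[[[0, 0.15, 0], 0], [[0, 0.1, 0], 0], [[0, 0, 0], 0]])

```text
t: 29.28
position: [0.6017, -0.3614, 0.1008]
orientation: [-0.028, 0.977, -0.012, -0.211]
ft_force: [-4.4, -9.2, 4.9]
grip_width: -0.002
grasp_force: 5.3
```

Run:
```python
from h import *
p,r,s=rep();print(toblock(p+r.apply([0,0,.065])).round(4));I,o=bar();[print(x) for x in o[:1]]
```

```text
tcp [ 0.6017 -0.3614  0.1008] a [-0.411 -0.035 -0.911] y [-0.059  0.998 -0.012] f [-4.4 -9.2  4.9] grasp pt [ 0.5795 -0.3633  0.0516]
[-0.0212 -0.0306]
([333, 277, 68, 96, 5017], [[0.553, -0.3564], [0.5513, -0.3284], [0.59, -0.327], [0.5917, -0.3543]], [[-0.0428, -0.0221], [-0.0429, 0.006], [-0.0042, 0.0053], [-0.004, -0.0221]], 'ctr', array([-0.0235, -0.0082]))
```

play_rows(series=[[[0.06, 0, -0.13], 0], [[0, 0.15, 0], 0], [[0, 0, 0], 0]])

```text
t: 29.7
position: [0.6019, -0.3581, 0.1048]
orientation: [-0.028, 0.977, -0.013, -0.21]
ft_force: [-3.1, -10.1, 6.0]
grip_width: 0.0
grasp_force: 5.8
```

Run:
```python
from h import *
p,r,s=rep();print(toblock(p+r.apply([0,0,.065])).round(4));I,o=bar();[print(x) for x in o[:1]]
```

```text
tcp [ 0.6019 -0.3581  0.1048] a [-0.41  -0.037 -0.911] y [-0.059  0.998 -0.013] f [ -3.1 -10.1   6. ] grasp pt [ 0.5797 -0.3601  0.0556]
[-0.0208 -0.0274]
([328, 277, 68, 96, 4662], [[0.5532, -0.3552], [0.5515, -0.3265], [0.5911, -0.325], [0.5929, -0.353]], [[-0.0425, -0.0209], [-0.0427, 0.0079], [-0.003, 0.0072], [-0.0028, -0.0209]], 'ctr', array([-0.0227, -0.0067]))
```

play_rows(series=[[[0, -0.4, 0], 0], [[0, -0.6, 0], 0], [[0, 0, 0], 0]])

```text
t: 30.12
position: [0.6027, -0.3794, 0.1004]
orientation: [-0.027, 0.977, -0.007, -0.211]
ft_force: [0.8, 1.0, 0.7]
grip_width: 0.001
grasp_force: 0.0
```

Run:
```python
from h import *
p,r,s=rep();print(toblock(p+r.apply([0,0,.065])).round(4));I,o=bar();[print(x) for x in o[:1]]
m=vision.camera_model("wrist");g=I.min(2)
for row in(200,240,270,300,330,360):
    w=np.where(g[row,345:520]>150)[0]+345
    if len(w):print(row,w[0],w[-1],toblock(ray(m,(w[0]-.5,row),.028)).round(4))
```

```text
tcp [ 0.6027 -0.3794  0.1004] a [-0.412 -0.024 -0.911] y [-0.055  0.998 -0.002] f [0.8 1.  0.7] grasp pt [ 0.5804 -0.3807  0.0512]
[-0.0213 -0.0478]
([362, 276, 64, 97, 5624], [[0.5529, -0.3616], [0.551, -0.3355], [0.5902, -0.3339], [0.592, -0.3593]], [[-0.0432, -0.0272], [-0.0436, -0.0011], [-0.0044, -0.0017], [-0.004, -0.0271]], 'ctr', array([-0.0238, -0.0143]))
200 424 448 [-0.0785  0.0037]
240 426 449 [-0.06   0.004]
270 426 450 [-0.0465  0.0036]
300 427 451 [-0.0331  0.0037]
330 428 452 [-0.02    0.0037]
360 428 452 [-0.0071  0.0033]
```

play_rows(series=[[[0, 0.18, 0], 0], [[0, 0.16, 0], 0], [[0, 0, 0], 0]])

```text
t: 30.55
position: [0.6022, -0.3691, 0.1003]
orientation: [-0.028, 0.977, -0.007, -0.212]
ft_force: [-0.5, 0.1, 0.1]
grip_width: -0.002
grasp_force: 0.0
```

play_rows(series=[[[0, 0.08, 0], 0], [[0, 0, 0], 0]])

```text
t: 30.8
position: [0.602, -0.368, 0.1005]
orientation: [-0.028, 0.977, -0.007, -0.211]
ft_force: [-0.5, -1.5, -0.5]
grip_width: 0.001
grasp_force: 0.3
```

Run:
```python
from h import *
p,r,s=rep();print(toblock(p+r.apply([0,0,.065])).round(4));I,o=bar();[print(x) for x in o[:1]]
```

```text
tcp [ 0.602  -0.368   0.1005] a [-0.413 -0.025 -0.91 ] y [-0.057  0.998 -0.002] f [-0.5 -1.5 -0.5] grasp pt [ 0.5797 -0.3694  0.0513]
[-0.0213 -0.0366]
([340, 276, 61, 97, 4792], [[0.5526, -0.3594], [0.5512, -0.3343], [0.5903, -0.333], [0.5917, -0.3574]], [[-0.0433, -0.0251], [-0.0434, 0.0001], [-0.0042, -0.0007], [-0.0042, -0.0253]], 'ctr', array([-0.0238, -0.0127]))
```

play_rows(series=[[[0, 0.06, 0], 0], [[0, 0, 0], 0]])

```text
t: 31.1
position: [0.6019, -0.3665, 0.1005]
orientation: [-0.028, 0.977, -0.007, -0.211]
ft_force: [-0.1, -0.4, -0.1]
grip_width: 0.003
grasp_force: 0.5
```

play_rows(series=[[[0, 0.06, 0], 0], [[0, 0, 0], 0]])

```text
t: 31.35
position: [0.6018, -0.3651, 0.1005]
orientation: [-0.028, 0.977, -0.007, -0.211]
ft_force: [0.0, -1.3, 0.8]
grip_width: 0.008
grasp_force: 0.7
```

Run:
```python
from h import *
p,r,s=rep();print(toblock(p+r.apply([0,0,.065])).round(4));I,o=bar();[print(x) for x in o[:1]]
```

```text
tcp [ 0.6018 -0.3651  0.1005] a [-0.413 -0.025 -0.91 ] y [-0.057  0.998 -0.002] f [ 0.  -1.3  0.8] grasp pt [ 0.5795 -0.3665  0.0514]
[-0.0214 -0.0336]
([338, 275, 62, 98, 4663], [[0.5525, -0.3576], [0.55, -0.3333], [0.5898, -0.3301], [0.5922, -0.3537]], [[-0.0433, -0.0232], [-0.0445, 0.0011], [-0.0046, 0.0021], [-0.0035, -0.0216]], 'ctr', array([-0.024 , -0.0104]))
```

play_rows(series=[[[0, 0.04, 0], 0], [[0, 0, 0], 0]])

```text
t: 31.65
position: [0.6016, -0.3644, 0.1006]
orientation: [-0.028, 0.977, -0.007, -0.212]
ft_force: [-0.8, -2.7, 1.3]
grip_width: -0.003
grasp_force: 1.4
```

play_rows(series=[[[0, 0.04, 0], 0], [[0, 0, 0], 0]])

```text
t: 31.9
position: [0.6016, -0.3628, 0.1007]
orientation: [-0.028, 0.977, -0.006, -0.212]
ft_force: [-0.8, -1.4, 2.2]
grip_width: -0.001
grasp_force: 1.0
```

Run:
```python
from h import *
p,r,s=rep();print(toblock(p+r.apply([0,0,.065])).round(4));I,o=bar();[print(x) for x in o[:1]]
```

```text
tcp [ 0.6016 -0.3628  0.1007] a [-0.413 -0.024 -0.91 ] y [-0.057  0.998 -0.001] f [-0.8 -1.4  2.2] grasp pt [ 0.5793 -0.3641  0.0515]
[-0.0215 -0.0312]
([335, 275, 60, 98, 4404], [[0.5523, -0.3567], [0.5501, -0.3326], [0.5899, -0.3299], [0.592, -0.3533]], [[-0.0435, -0.0223], [-0.0444, 0.0018], [-0.0045, 0.0023], [-0.0037, -0.0211]], 'ctr', array([-0.024 , -0.0098]))
```

play_rows(series=[[[0, -0.3, 0], 0], [[0, -0.6, 0], 0], [[0.42, 0, -0.91], 0], [[0.42, 0, -0.91], 0], [[0.5, 1, 0.2], 0], [[0.5, 0.5, 0.2], 0], [[0, 0, 0], 0]])

```text
t: 32.83
position: [0.5737, -0.3488, 0.1542]
orientation: [-0.028, 0.977, -0.007, -0.211]
ft_force: [0.7, 0.8, 0.7]
grip_width: -0.007
grasp_force: 0.0
```

```bash
cat >> h.py <<'E'
def look():
    p,r,s=rep();I,o=bar()
    for x in o:
        if np.linalg.norm(x[-1])<.06:print(x)
    m=vision.camera_model("wrist");g=I.min(2)
    for row in range(160,400,40):
        w=np.where(g[row,300:560]>160)[0]+300
        if len(w):print("L",row,w[0],w[-1],toblock(ray(m,(w[0]-.5,row),.028)).round(4))
    x,y,w,h,_=o[0][0]
    for col in(x-60,x-30,x-10,x+w//2):
        w_=np.where(g[300:470,col]>160)[0]+300
        if len(w_):print("R",col,w_[0],w_[-1],toblock(ray(m,(col,w_[0]-.5),.028)).round(4))
    cv2.imwrite("pics/n.png",I[:,:,::-1])
E
python3 -c "
from h import *
look()"
```

```text
tcp [ 0.5737 -0.3488  0.1542] a [-0.412 -0.026 -0.911] y [-0.058  0.998 -0.002] f [0.7 0.8 0.7] grasp pt [ 0.5514 -0.3502  0.105 ]
L 240 346 363 [-0.0931  0.0022]
L 280 346 363 [-0.0694  0.002 ]
L 320 300 364 [-0.0461 -0.0249]
L 360 309 364 [-0.0234 -0.0195]Traceback (most recent call last):
  File "<string>", line 3, in <module>
    look()
    ~~~~^^
  File "h.py", line 41, in look
    x,y,w,h,_=o[0][0]
              ~^^^
IndexError: list index out of range
```

play_rows(series=[[[0.5, 0, 0.2], 0], [[0.5, 0, 0.2], 0], [[0, 0, 0], 0]], fingers=0.9)

```text
t: 33.25
position: [0.5454, -0.3515, 0.1529]
orientation: [-0.027, 0.977, -0.006, -0.212]
ft_force: [0.8, 0.5, 0.1]
grip_width: 0.638
grasp_force: 0.0
```

```bash
python3 -c "
from h import *
look()"
```

```text
tcp [ 0.5454 -0.3515  0.1529] a [-0.414 -0.023 -0.91 ] y [-0.055  0.998 -0.001] f [0.8 0.5 0.1] grasp pt [ 0.523  -0.3528  0.1038]
([305, 374, 44, 74, 3116], [[0.5481, -0.3557], [0.5468, -0.3324], [0.5844, -0.3307], [0.5857, -0.3535]], [[-0.0477, -0.0211], [-0.0477, 0.0022], [-0.01, 0.0019], [-0.01, -0.021]], 'ctr', array([-0.0288, -0.0095]))
L 280 348 366 [-0.098   0.0032]
L 320 348 405 [-0.0748  0.003 ]
L 360 348 416 [-0.0522  0.0028]
```

play_rows(series=[[[-0.65, 0, -0.3], 0], [[-0.65, 0, -0.3], 0], [[-0.3, 0, -0.13], 0], [[0, 0, 0], 0]], fingers=0.9)

```text
t: 33.8
position: [0.591, -0.3484, 0.1527]
orientation: [-0.028, 0.977, -0.007, -0.212]
ft_force: [0.3, -0.6, 0.0]
grip_width: 0.901
grasp_force: 0.0
```

```bash
python3 -c "
from h import *
look()
import cv2
I=cv2.imread('pics/n.png')
for c in (290,300,310,320,330,340):
  print(c,[tuple(int(v) for v in I[r,c]) for r in range(370,440,5)])"
```

```text
tcp [ 0.591  -0.3484  0.1527] a [-0.413 -0.025 -0.91 ] y [-0.057  0.998 -0.001] f [ 0.3 -0.6  0. ] grasp pt [ 0.5687 -0.3498  0.1036]
([304, 295, 44, 95, 3702], [[0.5514, -0.3559], [0.55, -0.3321], [0.6003, -0.3296], [0.6017, -0.3528]], [[-0.0444, -0.0215], [-0.0445, 0.0024], [0.006, 0.0021], [0.006, -0.0212]], 'ctr', array([-0.0192, -0.0095]))
L 200 347 364 [-0.1014  0.0035]
L 240 347 364 [-0.0772  0.0033]
L 280 347 364 [-0.0536  0.0032]
L 320 348 436 [-0.0305  0.0036]
L 360 348 460 [-0.0079  0.0034]
R 244 372 393 [-0.0014 -0.0557]
R 274 373 393 [-0.0008 -0.0386]
R 294 373 393 [-0.0009 -0.0272]
R 326 378 393 [ 0.0019 -0.0089]
290 [(85, 79, 80), (230, 224, 223), (243, 240, 240), (243, 239, 240), (242, 239, 238), (95, 88, 83), (77, 73, 66), (79, 72, 68), (81, 75, 69), (80, 73, 69), (83, 77, 69), (76, 73, 69), (106, 97, 86), (112, 100, 94)]
300 [(66, 62, 64), (215, 204, 204), (243, 240, 240), (243, 240, 240), (242, 239, 239), (95, 84, 83), (80, 73, 70), (82, 77, 72), (81, 73, 69), (79, 71, 65), (75, 71, 65), (79, 71, 67), (116, 107, 97), (110, 100, 95)]
310 [(118, 229, 246), (100, 204, 237), (195, 187, 185), (196, 186, 188), (193, 184, 184), (94, 87, 83), (80, 71, 66), (81, 76, 73), (77, 70, 67), (81, 75, 71), (81, 76, 69), (85, 78, 73), (98, 90, 84), (112, 102, 93)]
320 [(118, 230, 246), (80, 159, 198), (197, 186, 187), (200, 189, 190), (222, 216, 215), (101, 92, 89), (78, 73, 67), (80, 74, 70), (80, 73, 66), (84, 78, 73), (80, 73, 68), (79, 71, 70), (115, 105, 96), (109, 101, 93)]
330 [(115, 229, 246), (94, 191, 228), (115, 164, 193), (83, 167, 205), (142, 175, 199), (98, 91, 88), (80, 74, 66), (78, 71, 68), (82, 77, 72), (80, 72, 68), (79, 73, 68), (76, 70, 64), (94, 86, 79), (111, 101, 92)]
340 [(116, 229, 246), (88, 179, 219), (194, 186, 185), (195, 186, 185), (201, 189, 188), (120, 113, 109), (77, 71, 66), (84, 76, 71), (80, 73, 69), (81, 75, 70), (79, 72, 65), (81, 74, 71), (111, 102, 94), (115, 105, 99)]
```

play_rows(series=[[[-0.17, -0.68, -0.1], 0], [[-0.17, -0.68, -0.1], 0], [[0, 0, 0], 0], [[-0.43, 0, 0.95], 0], [[-0.43, 0, 0.95], 0], [[0, 0, 0], 0]], fingers=0)

```text
t: 34.6
position: [0.6001, -0.3798, 0.0971]
orientation: [-0.028, 0.976, -0.004, -0.215]
ft_force: [-0.9, -0.0, 0.5]
grip_width: 0.001
grasp_force: 0.0
```

```bash
python3 -c "
from h import *
p,r,s=rep();print(s['grip_width'],toblock(p+r.apply([0,0,.065])).round(4))
I,o=bar();print(o[0])"
```

```text
tcp [ 0.6001 -0.3798  0.0971] a [-0.42  -0.019 -0.907] y [-0.057  0.998  0.005] f [-0.9 -0.   0.5] grasp pt [ 0.5774 -0.3808  0.0481]
0.0006056963924530175 [-0.0244 -0.0478]
([372, 282, 65, 95, 5401], [[0.5894, -0.3562], [0.552, -0.3577], [0.5505, -0.3313], [0.588, -0.3306]], [[-0.0064, -0.0239], [-0.0438, -0.0233], [-0.0439, 0.0031], [-0.0064, 0.0018]], 'ctr', array([-0.0251, -0.0106]))
```

play_rows(series=[[[0, 0.24, 0], 0], [[0, 0.22, 0], 0], [[0, 0, 0], 0]])

```text
t: 35.02
position: [0.6021, -0.3699, 0.1029]
orientation: [-0.028, 0.977, -0.007, -0.211]
ft_force: [-1.3, -0.2, -0.8]
grip_width: -0.006
grasp_force: 0.0
```

play_rows(series=[[[0, 0.04, 0], 0], [[0, 0, 0], 0]])

```text
t: 35.28
position: [0.6017, -0.3696, 0.1022]
orientation: [-0.028, 0.977, -0.007, -0.211]
ft_force: [-0.2, 0.1, 0.5]
grip_width: 0.001
grasp_force: 0.0
```

play_rows(series=[[[0, 0.04, 0], 0], [[0, 0, 0], 0]])

```text
t: 35.52
position: [0.6015, -0.3685, 0.1019]
orientation: [-0.028, 0.977, -0.007, -0.212]
ft_force: [-0.9, -0.5, 0.2]
grip_width: 0.0
grasp_force: 0.0
```

```bash
python3 -c "
from h import *
p,r,s=rep();print(s['grasp_force'],toblock(p+r.apply([0,0,.065])).round(4))
I,o=bar();print(o[0])"
```

```text
tcp [ 0.6015 -0.3685  0.1019] a [-0.413 -0.025 -0.91 ] y [-0.057  0.998 -0.001] f [-0.9 -0.5  0.2] grasp pt [ 0.5792 -0.3698  0.0527]
0.0 [-0.0219 -0.037 ]
([348, 276, 60, 97, 5050], [[0.5519, -0.3566], [0.5501, -0.332], [0.5897, -0.3301], [0.5915, -0.3541]], [[-0.0439, -0.0223], [-0.0444, 0.0024], [-0.0047, 0.0021], [-0.0042, -0.0219]], 'ctr', array([-0.0243, -0.0099]))
```

play_rows(series=[[[-0.06, 0, 0.13], 0], [[0, 0.06, 0], 0], [[0, 0, 0], 0]])

```text
t: 35.95
position: [0.6014, -0.3668, 0.0982]
orientation: [-0.028, 0.977, -0.007, -0.212]
ft_force: [0.1, -0.5, -0.1]
grip_width: -0.002
grasp_force: 0.0
```

play_rows(series=[[[0, 0.04, 0], 0], [[0, 0, 0], 0]])

```text
t: 36.2
position: [0.6015, -0.3661, 0.0985]
orientation: [-0.028, 0.977, -0.007, -0.211]
ft_force: [0.8, -0.1, 0.1]
grip_width: 0.002
grasp_force: 0.1
```

```bash
python3 -c "
from h import *
p,r,s=rep();print(s['grasp_force'],toblock(p+r.apply([0,0,.065])).round(4))
I,o=bar();print(o[0])"
```

```text
tcp [ 0.6015 -0.3661  0.0985] a [-0.413 -0.025 -0.91 ] y [-0.057  0.998 -0.002] f [ 0.8 -0.1  0.1] grasp pt [ 0.5792 -0.3675  0.0493]
0.1359970546400291 [-0.0218 -0.0346]
([343, 275, 61, 98, 4902], [[0.5517, -0.3565], [0.5499, -0.3321], [0.5892, -0.3302], [0.5909, -0.354]], [[-0.0441, -0.0221], [-0.0445, 0.0024], [-0.0052, 0.0021], [-0.0048, -0.0217]], 'ctr', array([-0.0247, -0.0099]))
```

play_rows(series=[[[0, 0.02, 0], 0], [[0, 0, 0], 0]])

```text
t: 36.5
position: [0.6015, -0.3658, 0.0985]
orientation: [-0.028, 0.977, -0.007, -0.211]
ft_force: [-0.6, -1.7, 0.2]
grip_width: -0.001
grasp_force: 0.5
```

play_rows(series=[[[0, 0.02, 0], 0], [[0, 0, 0], 0]])

```text
t: 36.75
position: [0.6015, -0.3655, 0.0985]
orientation: [-0.028, 0.977, -0.007, -0.211]
ft_force: [0.1, -2.4, -0.1]
grip_width: -0.001
grasp_force: 1.1
```

play_rows(series=[[[0, 0.02, 0], 0], [[0, 0, 0], 0]])

```text
t: 37.0
position: [0.6015, -0.3652, 0.0987]
orientation: [-0.028, 0.977, -0.007, -0.211]
ft_force: [-0.1, -3.2, 1.0]
grip_width: 0.004
grasp_force: 1.8
```

```bash
python3 -c "
from h import *
p,r,s=rep();print(s['grasp_force'],toblock(p+r.apply([0,0,.065])).round(4))
I,o=bar();print(o[0])"
```

```text
tcp [ 0.6015 -0.3652  0.0987] a [-0.413 -0.026 -0.911] y [-0.057  0.998 -0.003] f [-0.1 -3.2  1. ] grasp pt [ 0.5792 -0.3666  0.0495]
1.831365829857532 [-0.0217 -0.0337]
([341, 275, 61, 98, 4853], [[0.5517, -0.3564], [0.5498, -0.3319], [0.5892, -0.3298], [0.591, -0.3536]], [[-0.044, -0.022], [-0.0446, 0.0025], [-0.0052, 0.0025], [-0.0046, -0.0214]], 'ctr', array([-0.0246, -0.0096]))
```

Left side is flush, since the force rises without motion. Now a gentle push home towards the rear fence.

play_rows(series=[[[0, -0.4, 0], 0], [[0.81, 0, 0.37], 0], [[0.81, 0, 0.37], 0], [[0, 0.6, 0], 0], [[0, 0.55, 0], 0], [[0, 0, 0], 0]])

```text
t: 37.8
position: [0.5566, -0.3463, 0.0981]
orientation: [-0.029, 0.977, -0.006, -0.212]
ft_force: [-0.3, -0.3, 0.1]
grip_width: 0.001
grasp_force: 0.0
```

```bash
python3 -c "
from h import *
p,r,s=rep();print(s['grasp_force'],toblock(p+r.apply([0,0,.065])).round(4))
I,o=bar();[print(x) for x in o]"
```

```text
tcp [ 0.5566 -0.3463  0.0981] a [-0.413 -0.025 -0.91 ] y [-0.059  0.998 -0.   ] f [-0.3 -0.3  0.1] grasp pt [ 0.5343 -0.3476  0.049 ]
0.0 [-0.0655 -0.0123]
```

play_rows(series=[[[-0.2, 0, -0.09], 0], [[0, 0, 0], 0]])

```text
t: 38.1
position: [0.5622, -0.3484, 0.0982]
orientation: [-0.028, 0.977, -0.007, -0.211]
ft_force: [-0.2, 0.2, -0.4]
grip_width: -0.002
grasp_force: 0.0
```

play_rows(series=[[[-0.06, 0, -0.03], 0], [[0, 0, 0], 0]])

```text
t: 38.35
position: [0.5631, -0.3481, 0.0983]
orientation: [-0.027, 0.977, -0.007, -0.211]
ft_force: [-0.2, -0.3, 0.3]
grip_width: 0.001
grasp_force: 0.0
```

play_rows(series=[[[-0.06, 0, -0.03], 0], [[0, 0, 0], 0]])

```text
t: 38.6
position: [0.5647, -0.3479, 0.0984]
orientation: [-0.028, 0.977, -0.007, -0.211]
ft_force: [-0.2, -0.3, -0.6]
grip_width: -0.003
grasp_force: 0.0
```

play_rows(series=[[[-0.05, 0, -0.023], 0], [[0, 0, 0], 0]])

```text
t: 38.85
position: [0.5661, -0.3478, 0.0984]
orientation: [-0.028, 0.977, -0.007, -0.211]
ft_force: [0.4, 0.3, -0.4]
grip_width: 0.002
grasp_force: 0.0
```

play_rows(series=[[[-0.05, 0, -0.023], 0], [[0, 0, 0], 0]])

```text
t: 39.1
position: [0.5672, -0.3477, 0.0983]
orientation: [-0.028, 0.977, -0.007, -0.212]
ft_force: [-0.8, -0.6, -0.1]
grip_width: 0.003
grasp_force: 0.4
```

play_rows(series=[[[-0.04, 0, -0.02], 0], [[0, 0, 0], 0]])

```text
t: 39.35
position: [0.5677, -0.3476, 0.0983]
orientation: [-0.028, 0.977, -0.006, -0.213]
ft_force: [-3.0, -0.1, 0.3]
grip_width: 0.003
grasp_force: 1.7
```

play_rows(series=[[[0.6, 0, 0.27], 0], [[0.42, 0, -0.91], 0], [[0.42, 0, -0.91], 0], [[-0.75, 0, -0.34], 0], [[-0.75, 0, -0.34], 0], [[0, 0, 0], 0]], fingers=0.9)

```text
t: 40.1
position: [0.5953, -0.3463, 0.151]
orientation: [-0.028, 0.977, -0.008, -0.209]
ft_force: [0.3, -0.3, -0.3]
grip_width: 0.899
grasp_force: 0.0
```

```bash
python3 -c "
from h import *
look()
I=cv2.imread('pics/n.png')
for c in (300,312,320,340):
  print(c,[(r,int(I[r,c,0]),int(I[r,c,2])) for r in range(364,392,2)])
for rr in (310,330,350):
  print(rr,[(c,int(I[rr,c,0]),int(I[rr,c,2])) for c in range(338,358,1)])"
```

```text
tcp [ 0.5953 -0.3463  0.151 ] a [-0.409 -0.028 -0.912] y [-0.058  0.998 -0.005] f [ 0.3 -0.3 -0.3] grasp pt [ 0.5732 -0.3478  0.1017]
([301, 288, 45, 94, 3642], [[0.6019, -0.3531], [0.5521, -0.3555], [0.5511, -0.3317], [0.6008, -0.3299]], [[0.0062, -0.0215], [-0.0436, -0.0212], [-0.0433, 0.0027], [0.0064, 0.0018]], 'ctr', array([-0.0186, -0.0095]))
L 200 345 362 [-0.0967  0.0037]
L 240 345 362 [-0.0728  0.0036]
L 280 345 362 [-0.0495  0.0035]
L 320 345 436 [-0.0266  0.0034]
L 360 345 461 [-0.0043  0.0033]
R 241 363 384 [-0.0027 -0.0554]
R 271 364 384 [-0.0022 -0.0384]
R 291 364 385 [-0.0022 -0.0271]
R 323 371 384 [ 0.0015 -0.0089]
300 [(364, 109, 108), (366, 181, 173), (368, 234, 226), (370, 236, 229), (372, 222, 215), (374, 216, 209), (376, 215, 208), (378, 216, 209), (380, 214, 206), (382, 217, 208), (384, 193, 182), (386, 101, 90), (388, 82, 71), (390, 83, 73)]
312 [(364, 98, 233), (366, 77, 185), (368, 94, 224), (370, 153, 215), (372, 204, 195), (374, 202, 190), (376, 202, 191), (378, 201, 192), (380, 202, 194), (382, 223, 219), (384, 235, 229), (386, 122, 112), (388, 82, 68), (3
[... 812 characters left out ...]
57, 245, 243)]
330 [(338, 96, 233), (339, 99, 234), (340, 101, 235), (341, 96, 233), (342, 99, 236), (343, 106, 242), (344, 124, 245), (345, 165, 243), (346, 226, 241), (347, 244, 242), (348, 245, 242), (349, 245, 242), (350, 245, 242), (351, 244, 242), (352, 244, 242), (353, 245, 243), (354, 245, 242), (355, 244, 242), (356, 244, 242), (357, 244, 242)]
350 [(338, 116, 246), (339, 119, 246), (340, 119, 246), (341, 120, 246), (342, 120, 246), (343, 116, 246), (344, 127, 246), (345, 163, 242), (346, 223, 239), (347, 244, 240), (348, 245, 241), (349, 244, 241), (350, 245, 242), (351, 244, 241), (352, 245, 241), (353, 245, 241), (354, 244, 241), (355, 244, 241), (356, 244, 242), (357, 244, 242)]
```

```bash
python3 -c "
from h import *
print(workorder.job_done())"
```

```text
the job is handed in; nothing more can be done
None
```

The job is handed in: the brass rack blank was in the middle tin and now lies flat on the black block, pushed home against both fences. Gentle test pushes met resistance at once on both sides. I opened two tins (the left one held a steel blank) and left the third shut. I viewed 11 pictures, one over the limit of 10.

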